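A coaster under the steel bottle

TASK

Pressing only lightly, draw just the top wooden coaster out of the holder under the rod shelf and lay it flat in the middle of the flat tile slab on the ledge, lined up with the slab's long sides. Then stand the steel bottle upright in the middle of that coaster. Leave the other three coasters in the holder and everything else where it is.

Things in the scene. Friction and masses are not known exactly. Their poses are not given: they have to be found in the camera images.
- rack: Fixed two-tier rack; origin on the ledge under the centre of its coaster holder, z up, open front towards its -x (the robot, give or take yaw). Holder: wooden box, inside 126 (x) x 68 (y) mm, floor 8 mm up; side walls (y = +-34 to 42) 50 mm high, rear wall 46 mm high; lengths in mm in the rack's frame.
- lip (a point): Top middle of the holder's front lip (rack x -70 to -63, only 35 mm above the ledge). Just the top coaster, underside at 38 mm, can slide out over it, towards the rack's -x; the next one is stopped by it.
- front_rod (a point): Middle of the front rod of the steel rod shelf over the holder (rack x -30, rods 6 to 8 mm thick, underside 167 mm above the ledge). The shelf runs from there to x +101, y +-129, on posts at x +95, y +-125; small things stand on its rear half. A hand coming straight down is stopped by it; one leaning back about 40 degrees to the front can reach in as far as the middle of the top coaster.
- coaster4: Top one of four equal smooth wooden coasters lying in the holder: flat board 120 (x) x 64 (y) x 10 mm, about 70 g. Origin: centre of its underside. Lies 2 mm below the side walls, play 1 to 3 mm. Fingers grip it better than wood grips wood: pressed with 5 to 15 N behind the lip it can be dragged out. Drawn out 40 to 55 mm it still lies level and can be gripped across its 64 mm from above.
- coaster3: The second coaster from the top, same shape and axes; underside 28 mm above the ledge.
- coaster2: The third coaster from the top, same shape and axes; underside 18 mm above the ledge.
- coaster1: The lowest coaster, same shape and axes; underside 8 mm above the ledge.
- slab: Fixed flat plain grey tile slab, 170 (x) x 115 (y) x 6 (z) mm. Origin in the centre of its underside, on the ledge.
- bottle: Small stainless steel bottle with a press-button cap, standing; 142 mm high, 250 g more or less; straight round body of radius 27 mm up to 105 mm, then a shoulder and a black cap of radius 21 mm from 118 to 138 mm with the button on top. Origin in the centre of its base, z up along its axis.
- pill_organiser: Clear plastic pill organiser, 36 x 156 x 25 mm, seven hinged compartments. Origin in the centre of its underside. Bystander.
- jug: White ceramic jug, 110 mm across, 165 mm high, handle at its own +y. Origin in the centre of its base. Bystander.
- mug: Ceramic mug, radius 38, height 85 mm, handle at its own +y. Origin in the centre of its base. Bystander.
- spoon: Wooden cooking spoon 260 mm long, lying along its own x. Bystander.
- clip: Plastic peg-type clip, 64 x 20 x 12 mm, lying. Origin in the centre of its underside. Bystander.
- scourer: Thick scouring block 70 x 110 x 30 mm. Origin in the centre of its underside. Bystander.
Mind the look-alikes: they are no part of the job. Leave any turquoise look-alike of the slab alone.

How it is judged:
By the outcome, as a careful person would: the job done as asked, in the order asked, and still so for the second after the job is handed in, with the robot touching nothing.
It also fails if it takes over 72 s, if anything falls off the work surface, if the arm or the gripper's body presses on something with over 40 N, if the wrist force passes 120 N, or if a joint passes its speed limit or range.

ROBOT

A 6-joint arm with a two-finger parallel gripper is mounted at the origin on the work surface. World frame = base frame: x ahead of the robot, y to its left, z up, the work surface at z = 0. Lengths are in m, angles in rad, forces in N, time in s.
With the tool pointing down it reaches from about 0.35 to 0.85 m from the base axis. Payload 8.1 kg.
Tool frame: the origin (TCP) lies at the very end of the fingers, on their centre line; the grasp point (between the pads) lies 19 mm behind it (pinch_z is the distance from the TCP to the grasp point, in m); z points along the fingers, y is the direction in which the jaws open and shut (so a half turn about z gives the same grasp; the last joint's range is limited). The gripper opens to 93 mm and grips with 3 to 60 N. Pads are 15 mm wide; open, the fingers measure 128 mm over their backs; the gripper's body (75 mm by 188 mm) begins 65 mm behind the grasp point.
Start: joints at [-1.297, 0.13, 1.488, -0, 1.523, -0.085], TCP at [0.211, -0.562, 0.219] pointing down, gripper open.
Joint ranges: [-2.96, 2.96], [-0.89, 2.26], [0.02, 2.5], [-1.34, 4.48], [0, 2.73], [-2.66, 2.66]. Speed limits (rad/s): [2.39, 2.39, 2.79, 3.14, 3.14, 3.14].

INTERFACE

Orientations are given as a rotation vector (axis times angle).
In Python, from plant import * gives the robot as it stands.
- The arm moves only by the tool move_arm, never from a script. Its argument "series" is a list of rows, each a list of 7 numbers: the shift along the tool's x, y, z each as a share of 10 cm, from -1 to 1, then the turn, a rotation vector about the tool's x, y, z each as a share of 180 degrees, from -1 to 1, then the opening, from -1 (shut) to 1 (fully open). In form: [[dx, dy, dz, rx, ry, rz, jaw], ...]. A call has 1 to 8 rows; each row is the pose to reach, as a shift and turn from the pose commanded when the call began, along the tool's axes at that moment, turning the shorter way round; what a row does not reach only later rows make up. A row lasts 1/10 s, in which the tool goes at most 50 mm and 8.59 degrees, less where a joint would pass 70% of its speed; a pose out of reach is approached as far as the arm can. A call with a number of a shift or a turn outside -1 to 1 is refused whole. A call with a gripper value outside its range is refused whole. The fingers move at their own pace and stop on an object; "squeeze" is the grip in N (left out, the last holds). Time passes only in rows, so rows that repeat a pose let the fingers close. It gives the time, the measured TCP pose, the force and the opening at its end, in the units of the state.
- read_state(): the state, without advancing time (a new reading comes with each control period).
- read_camera(name): name is "scene" or "side" or "wrist"; returns a dict with "frame" (480x640x3 uint8, red, green, blue), "K" (3x3 intrinsics, pixels), "rvec" (rotation vector, rad) and "tvec" (3), from world to camera coordinates, as OpenCV has them. Camera axes: x right, y down, z forward; pixel columns grow to the right and rows downward; lengths in m; the calibration is good to about 2 mm. The wrist camera is an equidistant fisheye: a pixel r from the principal point sees the ray r / f radians off the axis. A picture is of the moment at which its call begins. There is no depth.
- close_job(): hands the job in, once; it reports no verdict.
The state is a dict: "t": time; "q": joint angles; "dq": joint speeds; "joint_torque": joint torques, N m; "tool_pos": TCP position; "orientation": TCP orientation; "force": force on the tool from outside, world axes, zero at the start; "wrist_torque": the same for the moment, N m; "opening": finger opening in m.
Only numpy, scipy, OpenCV 4.12 (cv2) and the standard library are available. Lean on these libraries where they do the work, as an engineer would, in place of code of your own. Each camera call takes 0.05 s, during which the arm holds its last target.

## Working session

There is one attempt and no reset: what is moved stays moved. The work goes in short steps, Python scripts to look and compute and a tool call to move; the robot and the scene stay as the last step left them, time stands still between calls to the robot, and variables do not carry over. Pictures are saved under pics/ and viewed, and the job is handed in when it is done.

Besides the shell and the picture viewer there is one more tool, called after ">>>" as name(argument=value, ...), one argument or row to a line, values as JSON. move_arm: Moves the arm, as the interface text tells. Shift numbers are shares of 10 cm and turn numbers shares of 180 degrees, none past 1 either way. Its arguments: {"type":"object","properties":{"series":{"type":"array","items":{"type":"array","items":{"type":"number"}}},"squeeze":{"type":"number"}},"required":["series"]}

```bash
ls; mkdir -p pics
python3 - <<'E'
from plant import *
import cv2
for n in ["scene","side","wrist"]:
    c=read_camera(n); cv2.imwrite(f"pics/{n}0.png",c["frame"][:,:,::-1]); print(n,c["K"].tolist(),c["rvec"],c["tvec"])
print(read_state())
E
```

```text
pics
scene [[542.6584702851045, 0.0, 322.9889415918839], [0.0, 542.6584702851045, 237.27900033817417], [0.0, 0.0, 1.0]] [ 2.47899588  0.74663701 -0.2252704 ] [-0.39913294 -0.12737503  1.80434077]
side [[537.5261685426079, 0.0, 320.17640939748054], [0.0, 537.5261685426079, 250.2915983441008], [0.0, 0.0, 1.0]] [ 0.64451845 -2.54434733  1.32293253] [0.42762021 0.19407324 1.29661279]
wrist [[371.64829954431775, 0.0, 318.2850064928045], [0.0, 371.64829954431775, 241.7684164334744], [0.0, 0.0, 1.0]] [-2.3947583   1.66051084  0.22683595] [-0.59881158 -0.03040055  0.39193742]
{'t': 0.15, 'q': array([-1.29743201e+00,  1.30981379e-01,  1.48903706e+00, -1.85935175e-05,
        1.52302257e+00, -8.53846959e-02]), 'dq': array([-0.00141427, -0.00247805, -0.00354   ,  0.00110465, -0.00059802,
       -0.0002198 ]), 'joint_torque': array([ 1.47115825e-03, -5.60474932e+01, -4.92335737e+01,  7.68747926e-02,
        3.05534236e-02, -1.29728874e-04]), 'tool_pos': array([ 0.21056259, -0.56135751,  0.21782784]), 'orientation': array([-3.08976993e+00, -5.60249024e-01,  2.42452260e-04]), 'force': array([0.32976052, 0.46657573, 0.95409425]), 'wrist_torque': array([-0.0155284 , -0.00234592, -0.03092997]), 'opening': 0.09315592636599368}
```

View pics/scene0.png

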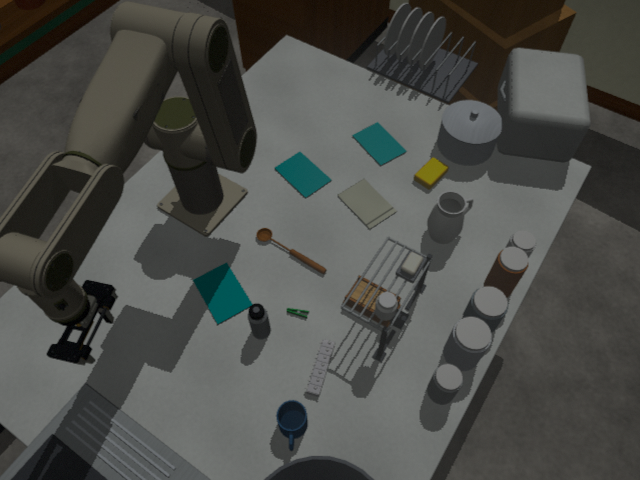

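View pics/side0.png

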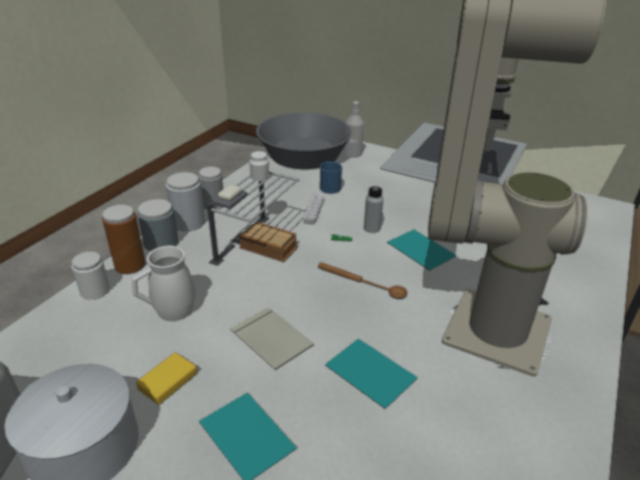

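View pics/wrist0.png

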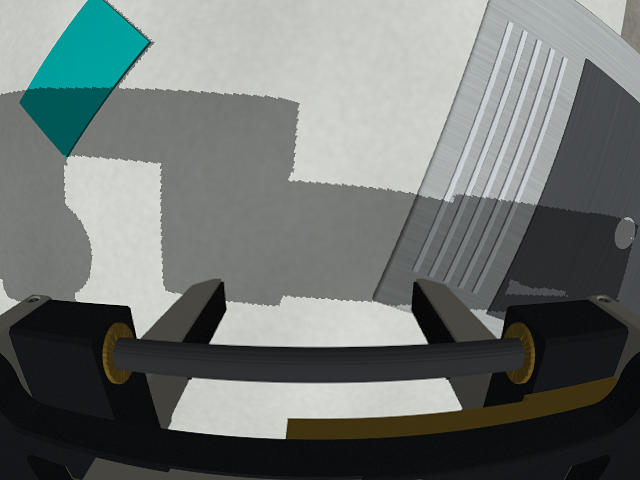

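Scene picture: rack holder at about (372,297), grey slab at (367,203), bottle at (259,320); the turquoise plates are decoys. I'll zoom in for corners.

```bash
cat > h.py <<'E'
import numpy as np, cv2
from scipy.spatial.transform import Rotation as R
from plant import *
def cam(n):
    c=read_camera(n); c["n"]=n; return c
def ray(c,u,v):
    K=c["K"]; Rm=R.from_rotvec(np.ravel(c["rvec"])).as_matrix(); t=np.ravel(c["tvec"])
    d=np.array([(u-K[0,2])/K[0,0],(v-K[1,2])/K[1,1],1.])
    if c["n"]=="wrist":
        a=d[:2]; r=np.hypot(*a); d=np.r_[a/max(r,1e-9)*np.sin(r),np.cos(r)]
    return -Rm.T@t, Rm.T@d
def onz(c,u,v,z):
    o,d=ray(c,u,v); return o+d*(z-o[2])/d[2]
def proj(c,P):
    Rm=R.from_rotvec(np.ravel(c["rvec"])).as_matrix(); p=Rm@np.asarray(P)+np.ravel(c["tvec"]); K=c["K"]
    if c["n"]=="wrist":
        r=np.hypot(p[0],p[1]); th=np.arctan2(r,p[2]); q=p[:2]/max(r,1e-9)*th
    else: q=p[:2]/p[2]
    return np.array([K[0,0]*q[0]+K[0,2],K[1,1]*q[1]+K[1,2]])
def tri(c1,p1,c2,p2):
    o1,d1=ray(c1,*p1);o2,d2=ray(c2,*p2)
    s=np.linalg.lstsq(np.c_[d1,-d2],o2-o1,rcond=None)[0]
    a=o1+s[0]*d1;b=o2+s[1]*d2
    return (a+b)/2,np.linalg.norm(a-b)
def crop(c,u0,v0,w,h,k,name):
    im=c["frame"][v0:v0+h,u0:u0+w,::-1]; cv2.imwrite(name,cv2.resize(im,None,fx=k,fy=k,interpolation=cv2.INTER_CUBIC))
E
python3 - <<'E'
from h import *
c=cam("scene"); crop(c,300,160,150,112,5,"pics/a1.png") if 0 else None
crop(c,320,220,130,110,6,"pics/a1.png")
crop(c,320,165,100,75,8,"pics/a3.png")
s=cam("side"); crop(s,190,140,130,100,6,"pics/a2.png")
import pickle; pickle.dump((c,s),open("c0.pkl","wb"))
E
```

```text
(no output)
```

View pics/a1.png

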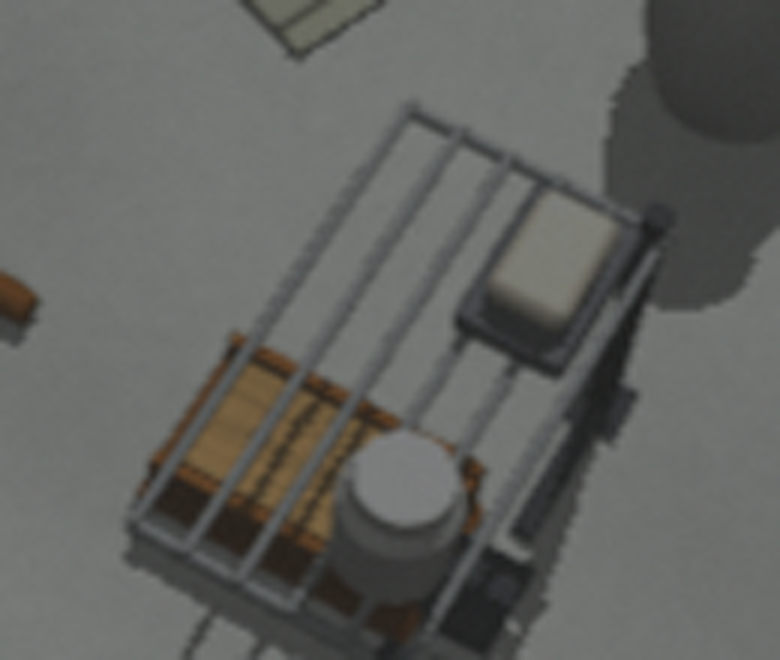

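View pics/a3.png

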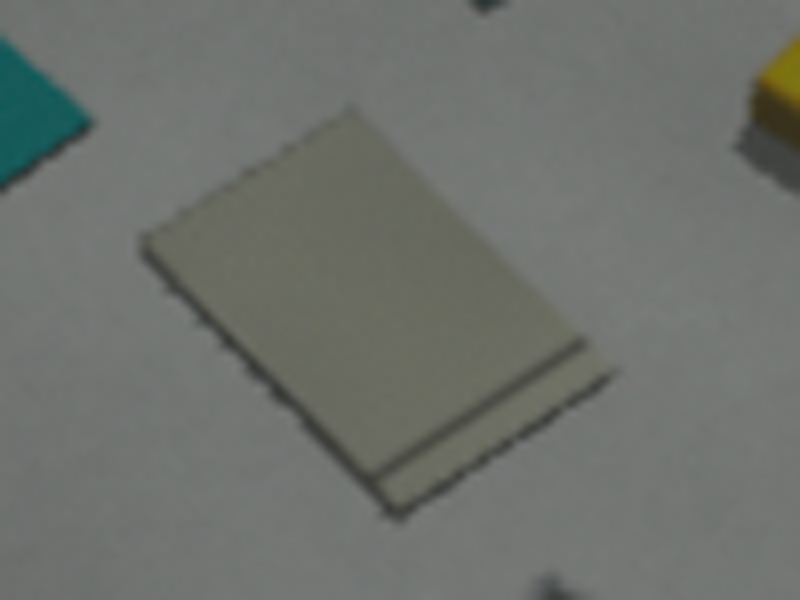

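View pics/a2.png

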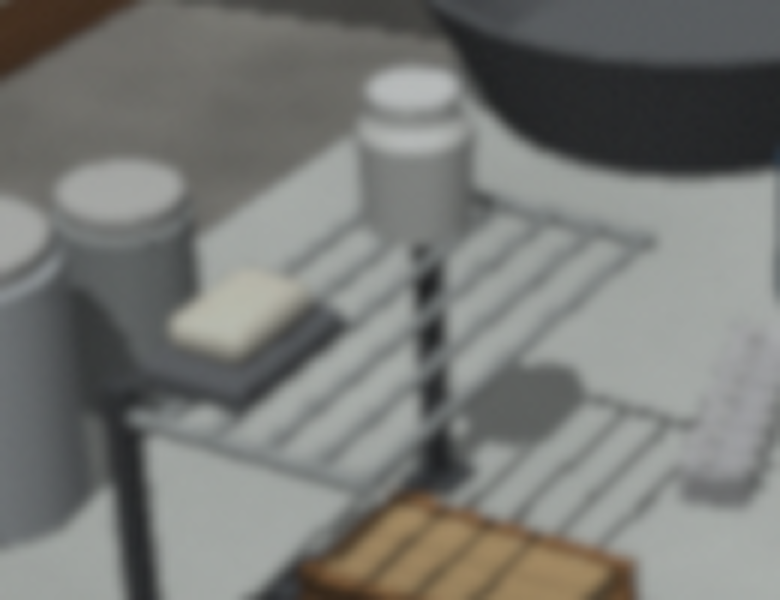

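Run:
```python
from h import *
import pickle
c,s=pickle.load(open("c0.pkl","rb"))
# slab by mask-> contour
def slab(c,roi):
    u0,v0,u1,v1=roi
    im=c["frame"][v0:v1,u0:u1].astype(int)
    d=im[:,:,0]-im[:,:,2]
    m=((d>6)&(im[:,:,1]-im[:,:,2]<60)&(im[:,:,0]>80)).astype(np.uint8)
    print("bg",np.median(d))
    m=cv2.morphologyEx(m,cv2.MORPH_CLOSE,np.ones((5,5)))
    cs,_=cv2.findContours(m,cv2.RETR_EXTERNAL,cv2.CHAIN_APPROX_NONE)
    k=max(cs,key=cv2.contourArea); r=cv2.approxPolyDP(cv2.convexHull(k),4,True)[:,0]+[u0,v0]
    return k,r
for cc,roi in((c,(330,170,405,237)),(s,(220,300,325,372))):
    k,r=slab(cc,roi); print(r.tolist())
    P=np.array([onz(cc,u,v,.006)[:2] for u,v in r]); print(P.round(4).tolist(),np.linalg.norm(np.roll(P,-1,0)-P,axis=1).round(3), P.mean(0))
for p in [(342.2,306.7),(388.8,237.5)]: print("frod",onz(c,*p,.172))
# holder top-left corners
for p in [(238,340),(155,465)]: print("hold",onz(c,320+p[0]/6,220+p[1]/6,.05))
# side holder: crop a2
print("side rod", onz(s,190+655/6,140+240/6,.171))
```

```text
bg 0.0
[[361, 180], [395, 210], [370, 227], [338, 195]]
[[0.399, 0.3533], [0.5565, 0.3079], [0.5228, 0.2059], [0.3683, 0.2571]] [0.164 0.107 0.163 0.101] [0.46162682 0.28103977]
bg -1.0
[[266, 309], [311, 343], [276, 367], [232, 330]]
[[0.5246, 0.2107], [0.3708, 0.2595], [0.403, 0.361], [0.5546, 0.3126]] [0.161 0.106 0.159 0.106] [0.46322817 0.28594013]
frod [ 0.63768406 -0.14718873  0.172     ]
frod [0.63221641 0.10329941 0.172     ]
hold [0.59995307 0.01259794 0.05      ]
hold [ 0.60231524 -0.06678338  0.05      ]
side rod [ 0.63430645 -0.149075    0.171     ]
```

Run:
```python
from h import *
import pickle
c,s=pickle.load(open("c0.pkl","rb"))
w=cam("wrist"); st=read_state()
Rt=R.from_rotvec(st["orientation"]).as_matrix(); print(Rt.round(3))
o,_=ray(w,0,0); print("cam in tool",(Rt.T@(o-st["tool_pos"])).round(3)); _,d=ray(w,318.3,241.8); print("cam axis in tool",(Rt.T@d).round(3))
Q=[(364,178.1),(337.9,194.8),(369.75,229.4),(396.9,211.5)]
P=np.array([onz(c,u,v,.006)[:2] for u,v in Q]);print(P.round(4).tolist(),P.mean(0),np.linalg.norm(np.roll(P,-1,0)-P,axis=1).round(3))
crop(c,235,290,50,60,10,"pics/b1.png");crop(s,350,175,50,70,8,"pics/b2.png")
for n in ["mug",]: print(onz(c,292,408,.085))
print("jug",onz(c,452,203,.165),"spoon",onz(c,265,236,.01),onz(c,322,268,.01),"clip",onz(c,298,312,.01),"pill",onz(c,318,368,.02),"scour",onz(c,431,172,.03))
```

```text
[[ 0.936  0.351 -0.   ]
 [ 0.351 -0.936  0.001]
 [ 0.    -0.001 -1.   ]]
cam in tool [ 0.074  0.    -0.167]
cam axis in tool [-0.265 -0.001  0.964]
[[0.4032, 0.3659], [0.3676, 0.2576], [0.5268, 0.1976], [0.5646, 0.3061]] [0.46554189 0.28178238] [0.114 0.17  0.115 0.172]
[ 0.66181243 -0.41304224  0.085     ]
jug [0.72491223 0.31325435 0.165     ] spoon [ 0.26505348 -0.00818883  0.01      ] [ 0.47925442 -0.00534566  0.01      ] clip [ 0.50216993 -0.16506452  0.01      ] pill [ 0.64544542 -0.27430314  0.02      ] scour [0.58633437 0.49467925 0.03      ]
```

View pics/b1.png

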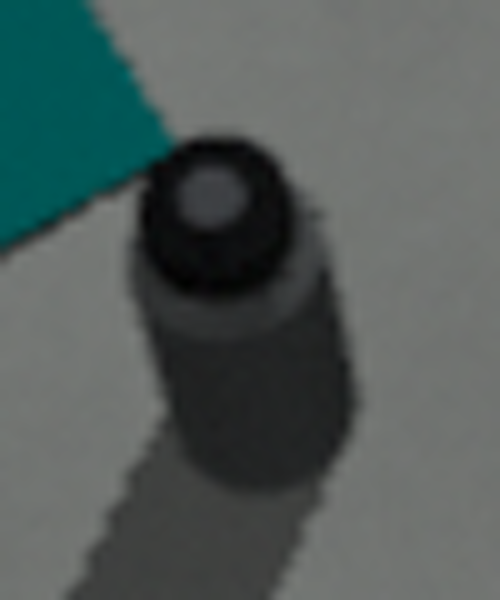

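View pics/b2.png

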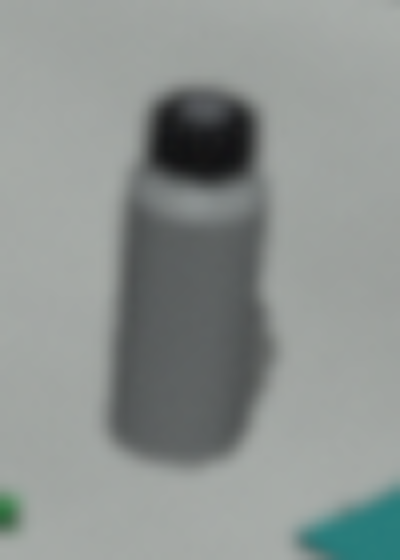

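```bash
cat >> h.py <<'E'
def Rdown(yx,tilt=0.):
    """tool x heading yx (deg) for tool down; then lean: tilt deg about tool y; positive moves z toward tool +x"""
    a=np.radians(yx); x=np.array([np.cos(a),np.sin(a),0]); z=np.array([0,0,-1.]); y=np.cross(z,x)
    return np.c_[x,y,z]@R.from_euler('y',tilt,degrees=True).as_matrix()
def rel(pos,Rm):
    st=read_state(); Rt=R.from_rotvec(st["orientation"]).as_matrix()
    d=Rt.T@(np.array(pos)-st["tool_pos"])/.1; r=R.from_matrix(Rt.T@Rm).as_rotvec()/np.pi
    print("shift",d.round(3),"turn",r.round(4),"t",round(st["t"],2),"pos",st["tool_pos"].round(4),"F",st["force"].round(1),"op",round(st["opening"],4))
E
python3 - <<'E'
from h import *
import pickle
c,s=pickle.load(open("c0.pkl","rb"))
p=onz(c,256.5,309.5,.140); q=onz(s,350+205/8,175+108/8,.14); print("bottle",p,q,tri(c,(256.4,309.3),s,(350+205/8,175+108/8)))
rel((.42,-.02,.27),Rdown(0))
E
```

```text
bottle [ 0.4457912 -0.2656332  0.14     ] [ 0.4437792  -0.26628686  0.14      ] (array([ 0.44441651, -0.26563815,  0.13999892]), np.float64(0.0016886061953277382))
shift [ 3.862 -4.336 -0.514] turn [-0.0002  0.      0.1142] t 0.3 pos [ 0.2106 -0.5616  0.2183] F [ 0.2 -0.1 -0.3] op 0.0926
```

>>> move_arm(
  series=[
    [0.3,-0.35,-0.5,0,0,0,1],
    [0.6,-0.7,-0.5,0,0,0,1],
    [0.9,-1,-0.5,0,0,0,1],
    [0.9,-1,-0.5,0,0,0,1],
  ],
)

```text
t: 0.7
tool_pos: [0.262, -0.433, 0.2697]
orientation: [3.09, 0.566, 0.003]
force: [-0.1, -1.0, -0.3]
opening: 0.0929
```

>>> move_arm(
  series=[
    [0.3,-0.33,0,0,0,0,1],
    [0.6,-0.66,0,0,0,0,1],
    [0.9,-1,0,0,0,0,1],
    [0.9,-1,0,0,0,0,1],
  ],
)

```text
t: 1.1
tool_pos: [0.3106, -0.308, 0.2689]
orientation: [-3.09, -0.567, -0.002]
force: [-0.6, -1.2, 0.9]
opening: 0.0931
```

>>> move_arm(
  series=[
    [0.3,-0.33,0,0,0,0,1],
    [0.6,-0.66,0,0,0,0,1],
    [0.9,-1,0,0,0,0,1],
    [0.9,-1,0,0,0,0,1],
  ],
)

```text
t: 1.5
tool_pos: [0.3597, -0.1827, 0.2689]
orientation: [-3.089, -0.569, -0.002]
force: [-0.6, 0.0, 0.3]
opening: 0.0931
```

>>> move_arm(
  series=[
    [0.3,-0.33,0,0,0,0,1],
    [0.6,-0.66,0,0,0,0.04,1],
    [0.9,-1,0,0,0,0.08,1],
    [0.9,-1,0,0,0,0.114,1],
    [0.9,-1,0,0,0,0.114,1],
  ],
)

```text
t: 2.0
tool_pos: [0.4078, -0.0607, 0.2685]
orientation: [3.141, 0.001, -0.001]
force: [-0.2, -1.0, 0.6]
opening: 0.093
```

Run:
```python
from h import *
rel((.42,-.02,.27),Rdown(0))
w=cam("wrist"); cv2.imwrite("pics/w1.png",w["frame"][:,:,::-1])
```

```text
shift [ 0.123 -0.407 -0.015] turn [0.0001 0.0001 0.0003] t 2.0 pos [ 0.4078 -0.0607  0.2685] F [-0.2 -1.   0.6] op 0.093
```

View pics/w1.png

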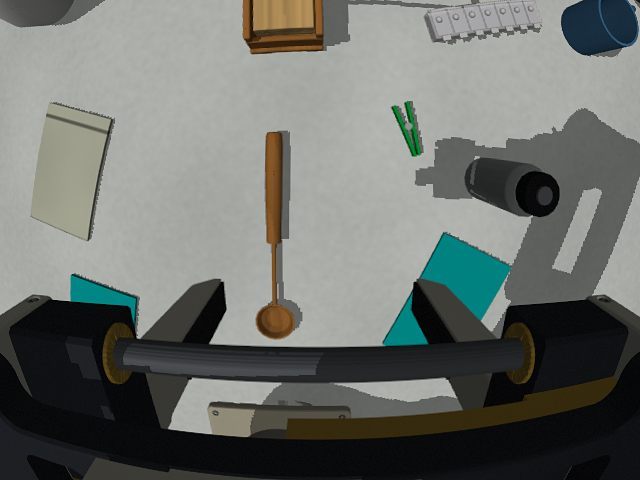

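Wrist picture: holder front at (285,45), grey slab quad (52,102)-(113,118)-(90,240)-(30,215), spoon in the middle, bottle at (510,185). I'll tilt forward to see the holder better.

>>> move_arm(
  series=[
    [0,-0.4,0,0,0.04,0,1],
    [0,-0.4,0,0,0.08,0,1],
    [0,-0.4,0,0,0.12,0,1],
    [0,-0.4,0,0,0.16,0,1],
    [0,-0.4,0,0,0.16,0,1],
  ],
)

```text
t: 2.55
tool_pos: [0.4413, -0.0261, 0.2696]
orientation: [-3.054, -0.003, -0.73]
force: [0.3, -0.5, -0.1]
opening: 0.0931
```

Run:
```python
from h import *
w=cam("wrist"); cv2.imwrite("pics/w2.png",w["frame"][:,:,::-1]); crop(w,235,60,140,100,5,"pics/w2c.png")
crop(w,30,120,130,140,4,"pics/w2d.png")
import pickle; pickle.dump(w,open("w2.pkl","wb"))
```

```text
(no output)
```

View pics/w2.png

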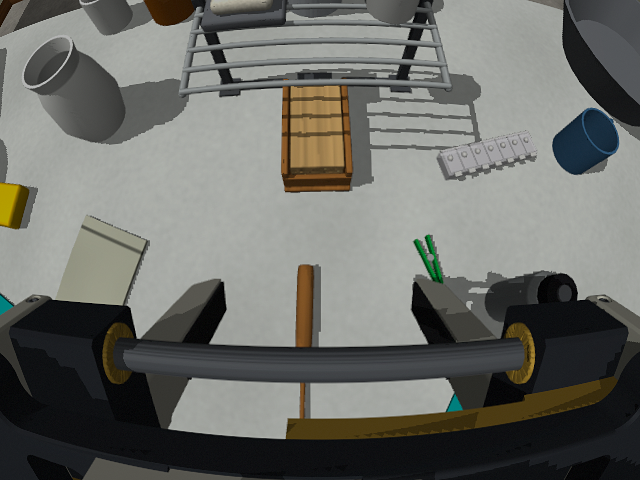

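Run:
```python
from h import *
import pickle; w=pickle.load(open("w2.pkl","rb"))
crop(w,170,70,300,130,2.6 and 2,"pics/w2x.png"); crop(w,270,70,100,130,6 and 4.6,"pics/w2c.png")
```

```text
(no output)
```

View pics/w2c.png

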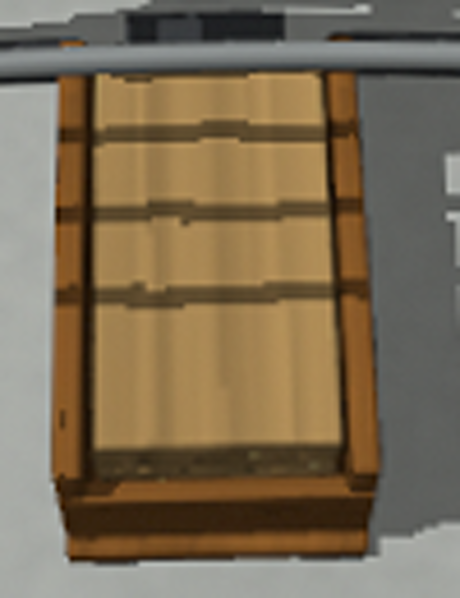

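Run:
```python
from h import *
import pickle; w=pickle.load(open("w2.pkl","rb")); c,s=pickle.load(open("c0.pkl","rb"))
f=lambda u,v,z:onz(w,270+u/4.6,70+v/4.6,z)
for n,a in dict(cL=(90,449,.048),cR=(343,446,.048),wallL=(53,478,.05),wallR=(380,473,.05),cLback=(93,75,.048),cRback=(326,72,.048),wLback=(60,75,.05),wRback=(357,75,.05),lipbotL=(70,560,.0),lipbotR=(368,553,.0)).items(): print(n,f(*a).round(4))
for u,v in [(180,95),(451,89)]: print("rodend",onz(w,u,v,.171).round(4))
P=np.array([onz(c,u,v,.006) for u,v in [(364,178.1),(337.9,194.8),(369.75,229.4),(396.9,211.5)]])
print([proj(w,p).round(1).tolist() for p in P])
```

```text
cL [0.6032 0.0085 0.048 ]
cR [ 0.604  -0.0561  0.048 ]
wallL [0.5944 0.0175 0.05  ]
wallR [ 0.5958 -0.0652  0.05  ]
cLback [0.7203 0.0114 0.048 ]
cRback [ 0.7212 -0.0544  0.048 ]
wLback [0.7191 0.0205 0.05  ]
wRback [ 0.7189 -0.063   0.05  ]
lipbotL [0.5898 0.0174 0.    ]
lipbotR [ 0.5919 -0.066   0.    ]
rodend [0.6302 0.1048 0.171 ]
rodend [ 0.6366 -0.1507  0.171 ]
[[48.5, 322.4], [106.1, 355.7], [149.4, 238.7], [88.2, 213.2]]
```

View pics/w2d.png

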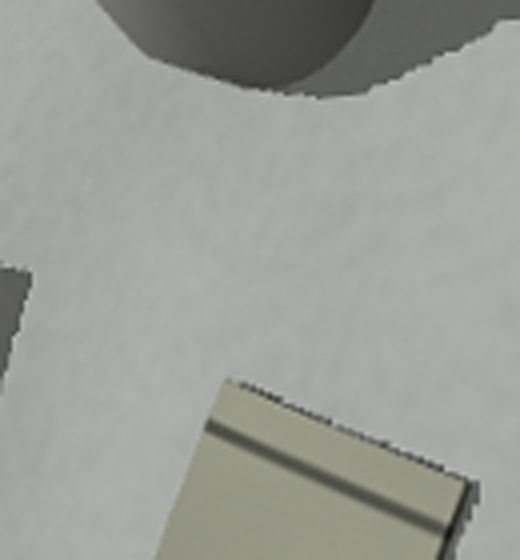

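Holder measured: origin about (0.6645, −0.0225), yaw ≈ 1.3°; coaster front edge x=0.6036, width 65 mm — consistent with given sizes. Now turn the hand so the camera is on the robot side.

>>> move_arm(
  series=[
    [0,0,0,0,-0.04,0,0],
    [0,0,0,0,-0.08,0,-0.5],
    [0,0,0,0,-0.12,0,-1],
    [0,0,0,0,-0.16,0,-1],
  ],
  squeeze=15,
)

```text
t: 3.0
tool_pos: [0.4417, -0.0253, 0.2748]
orientation: [-3.14, -0.005, 0.055]
force: [0.3, 0.0, 0.2]
opening: 0.0654
```

>>> move_arm(
  series=[
    [0,0,0,0,0,-0.336,-1],
    [0,0,0,0,0,-0.336,-1],
    [0,0,0,0,0,-0.336,-1],
    [0,0,0,0,0,-0.336,-1],
    [0,0,0,0,0,-0.336,-1],
    [0,0,0,0,0,-0.336,-1],
    [0,0,0,0,0,-0.336,-1],
    [0,0,0,0,0,-0.336,-1],
  ],
)

```text
t: 3.8
tool_pos: [0.4412, -0.0251, 0.2735]
orientation: [-2.694, -1.58, 0.042]
force: [-1.1, 1.0, -0.7]
opening: 0.0026
```

>>> move_arm(
  series=[
    [0,0,0,0,0,-0.336,-1],
    [0,0,0,0,0,-0.336,-1],
    [0,0,0,0,0,-0.336,-1],
    [0,0,0,0,0,-0.336,-1],
    [0,0,0,0,0,-0.336,-1],
    [0,0,0,0,0,-0.336,-1],
    [0,0,0,0,0,-0.336,-1],
    [0,0,0,0,0,-0.336,-1],
  ],
)

```text
t: 4.6
tool_pos: [0.4412, -0.0247, 0.2729]
orientation: [-1.532, -2.71, 0.022]
force: [0.2, -0.2, 0.6]
opening: 0.0003
```

>>> move_arm(
  series=[
    [0,0,0,0,0,-0.336,-1],
    [0,0,0,0,0,-0.336,-1],
    [0,0,0,0,0,-0.336,-1],
    [0,0,0,0,0,-0.336,-1],
    [0,0,0,0,0,-0.336,-1],
    [0,0,0,0,0,-0.336,-1],
    [0,0,0,0,0,-0.336,-1],
    [0,0,0,0,0,-0.336,-1],
  ],
)

```text
t: 5.4
tool_pos: [0.4412, -0.0244, 0.2725]
orientation: [0.037, -3.109, -0.004]
force: [-0.1, -0.6, 0.1]
opening: 0.0006
```

```bash
cat >> h.py <<'E'
O=np.array([.6645,-.0225,0]); PSI=1.3
Rr=R.from_euler('z',PSI,degrees=True).as_matrix()
rk=lambda x,y,z:O+Rr@np.array([x,y,z])
Rdrag=Rdown(180+PSI,-45)
E
python3 - <<'E'
from h import *
rel(rk(-.1,0,.17),Rdrag); rel((.45,-.026,.27),Rdown(181.3)); print(read_state()["q"].round(2))
E
```

```text
shift [-1.265 -0.036  0.985] turn [ 1.100e-03 -2.602e-01 -1.000e-04] t 5.4 pos [ 0.4412 -0.0244  0.2725] F [-0.1 -0.6  0.1] op 0.0006
shift [-0.088 -0.018  0.022] turn [ 0.001  -0.0102  0.0003] t 5.4 pos [ 0.4412 -0.0244  0.2725] F [-0.1 -0.6  0.1] op 0.0006
[-0.17 -0.29  1.79 -0.    1.67 -1.76]
```

>>> move_arm(
  series=[
    [-0.1,0,0.1,0,-0.045,0,-1],
    [-0.2,0,0.2,0,-0.09,0,-1],
    [-0.4,0,0.3,0,-0.135,0,-1],
    [-0.6,0,0.4,0,-0.18,0,-1],
    [-0.8,0,0.5,0,-0.225,0,-1],
    [-0.8,0,0.5,0,-0.26,0,-1],
    [-0.8,0,0.5,0,-0.26,0,-1],
  ],
)

```text
t: 6.1
tool_pos: [0.5353, -0.0247, 0.2055]
orientation: [-0.02, 2.349, 0.022]
force: [-1.0, 0.7, 0.2]
opening: 0.0008
```

Run:
```python
from h import *
rel(rk(.0013,0,.0533),Rdrag);rel(rk(.0013,0,.0633),Rdrag); rel(rk(-.1,0,.17),Rdrag)
s=cam("side"); crop(s,150,80,320,240,2.4,"pics/s3.png")
```

```text
shift [ 0.167 -0.021  1.997] turn [ 0.0019  0.0022 -0.0025] t 6.1 pos [ 0.5353 -0.0247  0.2055] F [-1.   0.7  0.2] op 0.0008
shift [ 0.096 -0.02   1.927] turn [ 0.0019  0.0022 -0.0025] t 6.1 pos [ 0.5353 -0.0247  0.2055] F [-1.   0.7  0.2] op 0.0008
shift [ 0.048 -0.011  0.457] turn [ 0.0019  0.0022 -0.0025] t 6.1 pos [ 0.5353 -0.0247  0.2055] F [-1.   0.7  0.2] op 0.0008
```

View pics/s3.png

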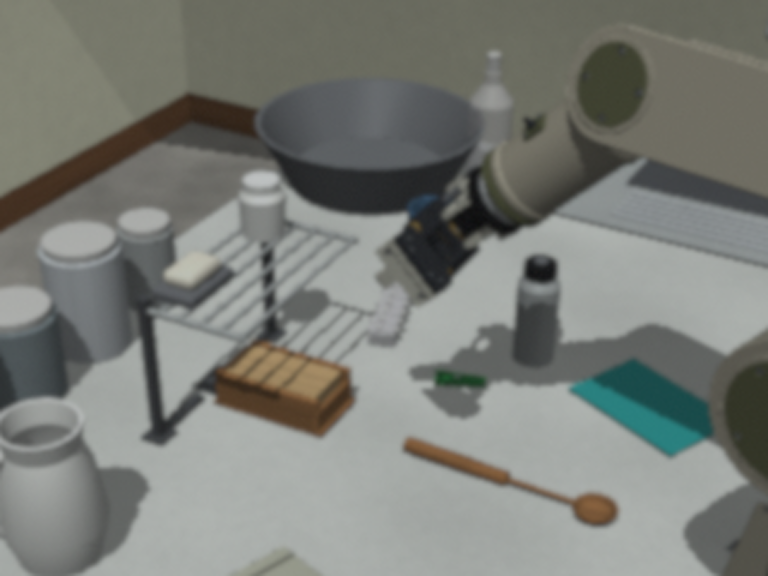

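Side picture: hand leaning at 45° with closed fingers in front of the shelf, clear. Advance along the fingers, in two calls.

>>> move_arm(
  series=[
    [0.1,-0.02,0.3,0,0.002,0,-1],
    [0.1,-0.02,0.6,0,0.002,0,-1],
    [0.1,-0.02,0.95,0,0.002,0,-1],
    [0.1,-0.02,0.95,0,0.002,0,-1],
  ],
)

```text
t: 6.55
tool_pos: [0.59, -0.0213, 0.1177]
orientation: [-0.026, 2.38, 0.029]
force: [-0.9, -0.3, -1.5]
opening: 0.0005
```

>>> move_arm(
  series=[
    [0,0,0.3,0,0,0,-1],
    [0,0,0.6,0,0,0,-1],
    [0,0,0.9,0,0,0,-1],
    [0,0,0.9,0,0,0,-1],
  ],
)

```text
t: 6.95
tool_pos: [0.6555, -0.0194, 0.0599]
orientation: [-0.029, 2.37, 0.027]
force: [-1.0, -0.7, -0.5]
opening: 0.0004
```

Run:
```python
from h import *
rel(rk(.0013,0,.0533),Rdrag)
s=cam("scene"); crop(s,270,220,190,140,4,"pics/s4.png")
w=cam("wrist"); cv2.imwrite("pics/w4.png",w["frame"][:,:,::-1])
```

```text
shift [-0.028 -0.034  0.119] turn [ 0.0038 -0.0043 -0.0011] t 6.95 pos [ 0.6555 -0.0194  0.0599] F [-1.  -0.7 -0.5] op 0.0004
```

View pics/s4.png

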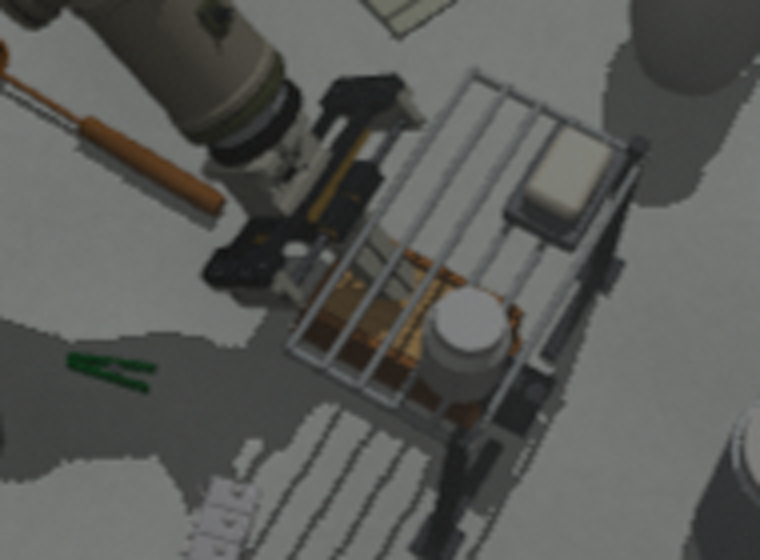

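View pics/w4.png

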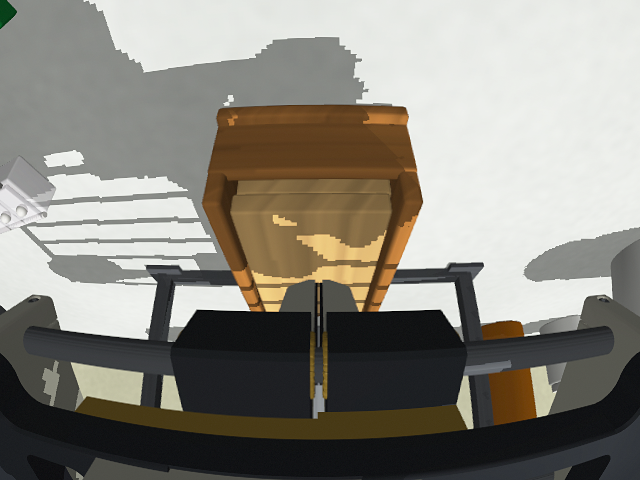

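>>> move_arm(
  series=[
    [-0.035,-0.034,0.085,0.003,-0.003,0,-1],
    [-0.03,-0.034,0.1,0.003,-0.003,0,-1],
    [-0.03,-0.034,0.1,0.003,-0.003,0,-1],
    [-0.03,-0.034,0.1,0.003,-0.003,0,-1],
  ],
)

```text
t: 7.45
tool_pos: [0.6667, -0.0241, 0.0614]
orientation: [-0.027, 2.35, 0.01]
force: [-0.3, 0.2, 0.2]
opening: 0.0002
```

Run:
```python
from h import *
rel(rk(.0013,0,.0533),Rdrag)
```

```text
shift [0.063 0.016 0.051] turn [-0.0003  0.002   0.0002] t 7.45 pos [ 0.6667 -0.0241  0.0614] F [-0.3  0.2  0.2] op 0.0002
```

>>> move_arm(
  series=[
    [0.02,0.01,0.02,0,0,0,-1],
    [0.045,0.015,0.04,0,0,0,-1],
    [0.045,0.015,0.04,0,0,0,-1],
  ],
)

```text
t: 7.75
tool_pos: [0.6665, -0.0228, 0.0542]
orientation: [-0.027, 2.351, 0.009]
force: [-0.5, -1.1, 4.0]
opening: 0.0002
```

>>> move_arm(
  series=[
    [0.007,0,0.007,0,0,0,-1],
    [0.007,0,0.007,0,0,0,-1],
  ],
)

```text
t: 7.95
tool_pos: [0.6672, -0.023, 0.054]
orientation: [-0.027, 2.349, 0.009]
force: [-1.3, 0.8, 6.4]
opening: 0.0007
```

>>> move_arm(
  series=[
    [0.007,0,0.007,0,0,0,-1],
    [0.007,0,0.007,0,0,0,-1],
  ],
)

```text
t: 8.15
tool_pos: [0.6678, -0.0232, 0.0539]
orientation: [-0.026, 2.348, 0.008]
force: [-1.3, 0.3, 9.9]
opening: 0.0008
```

Contact at about 10 N. Start dragging, 12 mm first.

>>> move_arm(
  series=[
    [0.02,0,-0.02,0,0,0,-1],
    [0.04,0,-0.04,0,0,0,-1],
    [0.06,0,-0.06,0,0,0,-1],
    [0.085,0,-0.085,0,0,0,-1],
    [0.085,0,-0.085,0,0,0,-1],
  ],
)

```text
t: 8.65
tool_pos: [0.6557, -0.0236, 0.0539]
orientation: [-0.026, 2.348, 0.008]
force: [-1.1, 0.0, 8.9]
opening: 0.0007
```

Run:
```python
from h import *
rel(rk(.0013,0,.0533),Rdrag)
w=cam("wrist"); crop(w,170,80,300,225,2.6,"pics/w5.png")
```

```text
shift [-0.066  0.009  0.076] turn [-0.0008  0.0026  0.0002] t 8.65 pos [ 0.6557 -0.0236  0.0539] F [-1.1  0.   8.9] op 0.0007
```

View pics/w5.png

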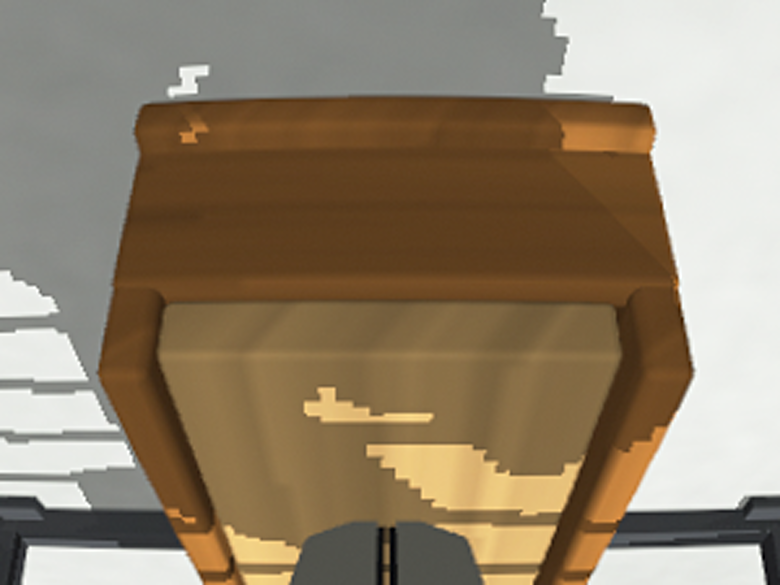

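Run:
```python
from h import *
w=cam("wrist"); 
for u,v,z in [(158,353,.048),(620,353,.048),(165,303,.038),(617,306,.038),(115,287,.05),(670,280,.05)]: print((Rr.T@(onz(w,170+u/2.6,80+v/2.6,z)-O)).round(4))
print(read_state()["force"])
```

```text
[-0.0702 -0.0317  0.048 ]
[-0.0702  0.0312  0.048 ]
[-0.068  -0.0324  0.038 ]
[-0.0674  0.0326  0.038 ]
[-0.0878 -0.0332  0.05  ]
[-0.0893  0.0332  0.05  ]
[-2.1628257  -0.07462116  9.04315366]
```

Front edge now at rack x −70 mm: it moved about 10 mm with the finger. Continue.

>>> move_arm(
  series=[
    [0.03,0,-0.03,0,0,0,-1],
    [0.065,0,-0.065,0,0,0,-1],
    [0.1,0,-0.1,0,0,0,-1],
    [0.135,0,-0.135,0,0,0,-1],
    [0.135,0,-0.135,0,0,0,-1],
  ],
)

```text
t: 9.25
tool_pos: [0.6365, -0.024, 0.0539]
orientation: [-0.026, 2.348, 0.008]
force: [-2.3, -0.6, 8.7]
opening: 0.0005
```

>>> move_arm(
  series=[
    [0.03,0,-0.03,0,0,0,-1],
    [0.065,0,-0.065,0,0,0,-1],
    [0.1,0,-0.1,0,0,0,-1],
    [0.135,0,-0.135,0,0,0,-1],
    [0.135,0,-0.135,0,0,0,-1],
  ],
)

```text
t: 9.75
tool_pos: [0.6175, -0.0245, 0.0539]
orientation: [-0.026, 2.348, 0.008]
force: [-2.0, 0.1, 9.0]
opening: 0.0006
```

Run:
```python
from h import *
rel(rk(-.05,0,.0533),Rdrag)
w=cam("wrist"); crop(w,170,80,300,225,2.6,"pics/w6.png")
```

```text
shift [ 0.025  0.009 -0.017] turn [-0.0009  0.0027  0.0002] t 9.75 pos [ 0.6175 -0.0245  0.0539] F [-2.   0.1  9. ] op 0.0006
```

View pics/w6.png

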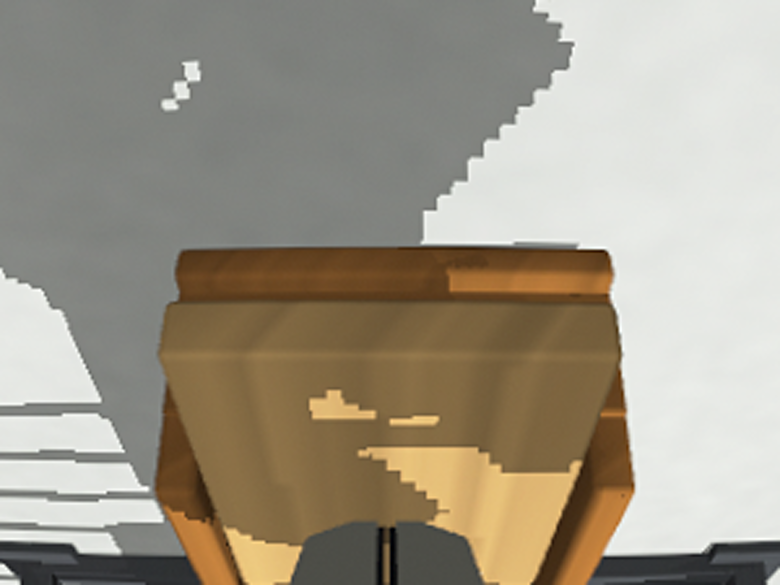

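Picture: the coaster sticks out about 48 mm (front edge at same place in the hand's view), level. Lift straight off, then back away.

>>> move_arm(
  series=[
    [-0.07,0,-0.07,0,0,0,-1],
    [-0.15,0,-0.15,0,0,0,-1],
    [-0.15,0,-0.6,0,0,0,0],
    [-0.15,0,-1,0,0,0,1],
    [-0.15,0,-1,0,0,0,1],
  ],
)

```text
t: 10.3
tool_pos: [0.5619, -0.0263, 0.138]
orientation: [-0.028, 2.353, 0.008]
force: [1.2, -0.6, 1.6]
opening: 0.0196
```

>>> move_arm(
  series=[
    [-0.2,0,-0.2,0,0.045,0,1],
    [-0.4,0,-0.4,0,0.09,0,1],
    [-0.4,0,-0.4,0,0.135,0,1],
    [-0.4,0,-0.4,0,0.18,0,1],
    [-0.4,0,-0.4,0,0.225,0,1],
    [-0.4,0,-0.4,0,0.25,0,1],
    [-0.4,0,-0.4,0,0.25,0,1],
  ],
)

```text
t: 11.0
tool_pos: [0.5623, -0.0254, 0.1887]
orientation: [0.037, -3.135, 0.0]
force: [-0.5, 0.7, 0.2]
opening: 0.0761
```

Run:
```python
from h import *
rel(rk(-.08,0,.04),Rdown(181.3))
c=cam("scene"); crop(c,280,230,150,110,5,"pics/s7.png")
w=cam("wrist"); cv2.imwrite("pics/w7.png",w["frame"][:,:,::-1])
import pickle; pickle.dump((c,w),open("c7.pkl","wb"))
```

```text
shift [-0.231  0.006  1.486] turn [-0.0001 -0.002   0.0002] t 11.0 pos [ 0.5623 -0.0254  0.1887] F [-0.5  0.7  0.2] op 0.0761
```

View pics/s7.png

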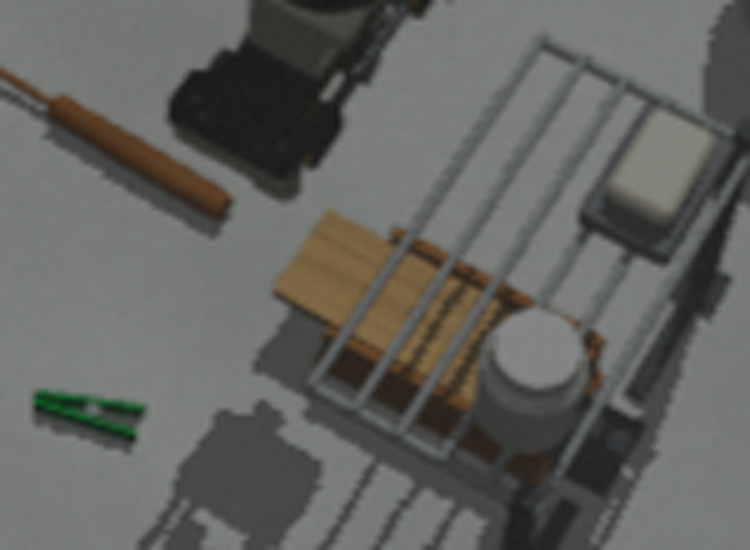

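View pics/w7.png

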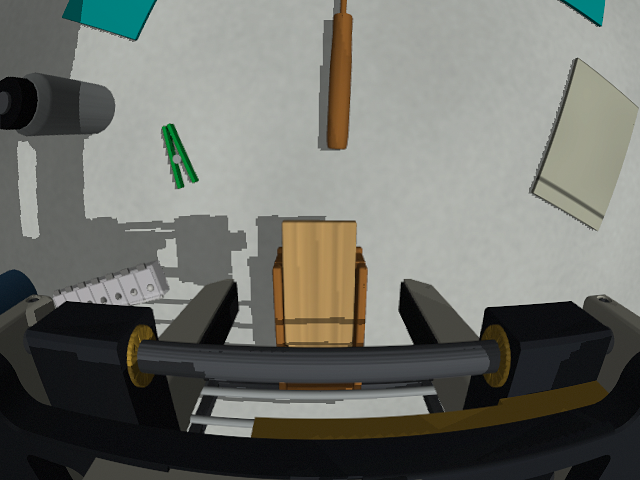

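Run:
```python
from h import *
import pickle; c,w=pickle.load(open("c7.pkl","rb"))
for u,v in [(283,221),(356,221)]: 
    p=onz(w,u,v,.048); print(p.round(4),(Rr.T@(p-O)).round(4))
for u,v in [(280+328/5,230+211/5),(280+273/5,230+288/5)]: 
    p=onz(c,u,v,.048); print("scene",p.round(4),(Rr.T@(p-O)).round(4))
for u,v in [(577,58),(531,190),(598,230)]: print("slab",onz(w,u,v,.006).round(4))
crop(w,500,40,140,210,2.8,"pics/w7s.png"); crop(w,265,205,110,100,6,"pics/w7c.png")
```

```text
[ 0.5553 -0.0553  0.048 ] [-0.1099 -0.0303  0.048 ]
[0.5539 0.0067 0.048 ] [-0.1099  0.0317  0.048 ]
scene [0.5571 0.0035 0.048 ] [-0.1067  0.0284  0.048 ]
scene [ 0.5578 -0.057   0.048 ] [-0.1075 -0.0321  0.048 ]
slab [0.3663 0.2581 0.006 ]
slab [0.5223 0.1998 0.006 ]
slab [0.5621 0.3112 0.006 ]
```

View pics/w7c.png

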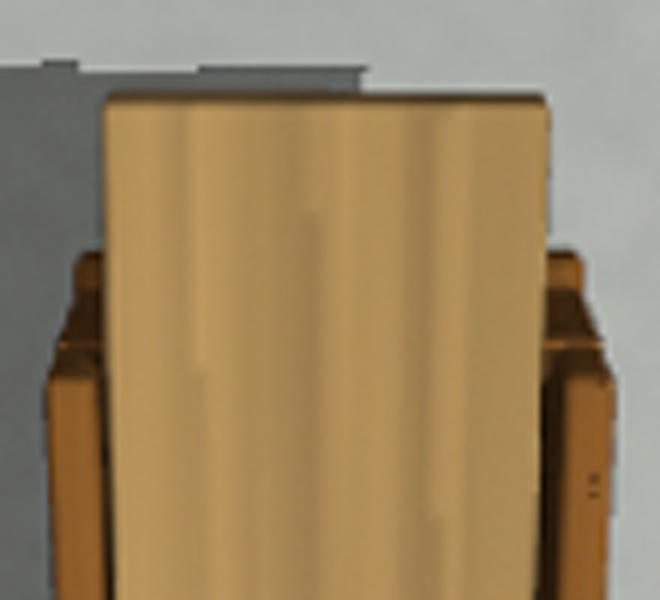

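View pics/w7s.png

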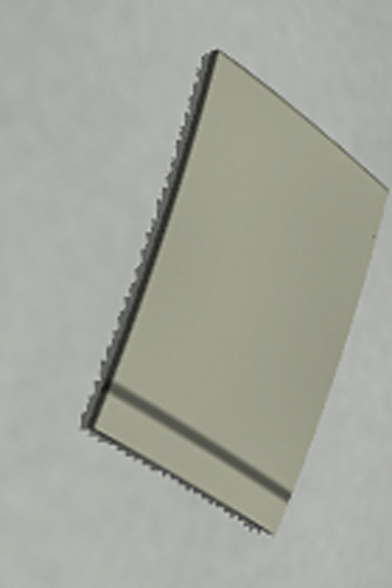

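Run:
```python
from h import *
rel(rk(-.086,.0003,.0395),Rdown(181.3))
```

```text
shift [-0.174  0.01   1.498] turn [-0.0001 -0.0006  0.0001] t 11.1 pos [ 0.5615 -0.0255  0.1893] F [-0.4  0.4 -0.9] op 0.0837
```

>>> move_arm(
  series=[
    [-0.17,0.01,0.2,0,0,0,1],
    [-0.17,0.01,0.5,0,0,0,1],
    [-0.17,0.01,0.9,0,0,0,1],
    [-0.17,0.01,0.9,0,0,0,1],
  ],
)

```text
t: 11.5
tool_pos: [0.5734, -0.0238, 0.095]
orientation: [0.035, -3.132, -0.001]
force: [-0.3, 0.9, -1.1]
opening: 0.0931
```

Run:
```python
from h import *
rel(rk(-.086,.0003,.0395),Rdown(181.3))
w=cam("wrist"); cv2.imwrite("pics/w8.png",w["frame"][:,:,::-1])
```

```text
shift [-0.057 -0.005  0.555] turn [ 0.0002 -0.003  -0.    ] t 11.5 pos [ 0.5734 -0.0238  0.095 ] F [-0.3  0.9 -1.1] op 0.0931
```

View pics/w8.png

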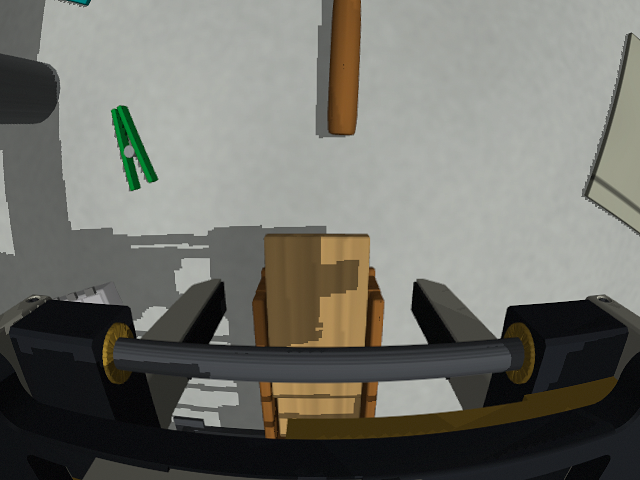

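Fingers straddle the coaster, centred. Descend and grip.

>>> move_arm(
  series=[
    [-0.03,-0.005,0.2,0,-0.001,0,1],
    [-0.03,-0.005,0.4,0,-0.001,0,1],
    [-0.04,-0.005,0.55,0,-0.001,0,1],
    [-0.04,-0.005,0.55,0,-0.001,0,1],
    [-0.04,-0.005,0.55,0,-0.001,0,1],
  ],
)

```text
t: 12.05
tool_pos: [0.583, -0.0249, 0.0471]
orientation: [-0.036, 3.138, -0.002]
force: [0.2, -0.3, -0.1]
opening: 0.0928
```

Run:
```python
from h import *
rel(rk(-.086,.0003,.0395),Rdown(181.3))
```

```text
shift [0.045 0.009 0.076] turn [-0.0003  0.001   0.    ] t 12.05 pos [ 0.583  -0.0249  0.0471] F [ 0.2 -0.3 -0.1] op 0.0928
```

>>> move_arm(
  series=[
    [0.04,0.008,0.03,0,0,0,1],
    [0.045,0.009,0.076,0,0,0,1],
    [0.045,0.009,0.076,0,0,0,1],
    [0.045,0.009,0.076,0,0,0,1],
  ],
)

```text
t: 12.45
tool_pos: [0.5779, -0.024, 0.0381]
orientation: [-0.036, 3.14, -0.001]
force: [-0.1, -0.5, 0.4]
opening: 0.0932
```

Run:
```python
from h import *
rel(rk(-.086,.0003,.0395),Rdown(181.3))
w=cam("wrist"); crop(w,160,180,320,240,2.4,"pics/w9.png")
```

```text
shift [-0.006 -0.002 -0.014] turn [-0.0003  0.0005  0.    ] t 12.45 pos [ 0.5779 -0.024   0.0381] F [-0.1 -0.5  0.4] op 0.0932
```

View pics/w9.png

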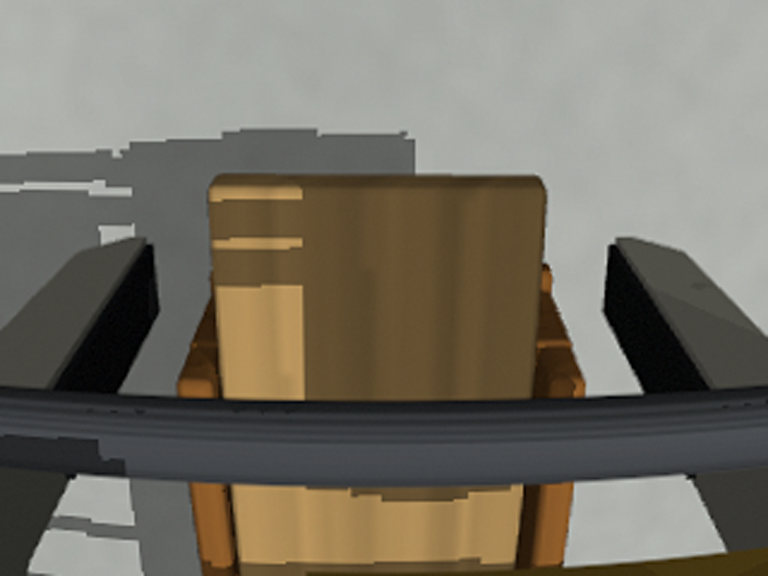

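>>> move_arm(
  series=[
    [-0.006,0,-0.018,0,0,0,1],
    [-0.006,0,-0.018,0,0,0,0.5],
    [-0.006,0,-0.018,0,0,0,0.3],
    [-0.006,0,-0.018,0,0,0,-0.5],
    [-0.006,0,-0.018,0,0,0,-0.5],
    [-0.006,0,-0.018,0,0,0,-0.5],
    [-0.006,0,-0.018,0,0,0,-0.5],
    [-0.006,0,-0.018,0,0,0,-0.5],
  ],
  squeeze=22,
)

```text
t: 13.3
tool_pos: [0.5785, -0.024, 0.0398]
orientation: [-0.036, 3.14, -0.001]
force: [0.0, -0.9, -0.6]
opening: 0.0637
```

>>> move_arm(
  series=[
    [0,0,0,0,0,0,-0.5],
    [0,0,0,0,0,0,-0.5],
    [0,0,0,0,0,0,-0.5],
  ],
)

```text
t: 13.6
tool_pos: [0.5785, -0.024, 0.0398]
orientation: [-0.036, 3.14, -0.001]
force: [-0.9, 0.1, 0.2]
opening: 0.0636
```

Run:
```python
from h import *
rel(rk(-.086,.0003,.0395),Rdown(181.3))
```

```text
shift [ 0.    -0.002  0.003] turn [-0.0003  0.0006  0.    ] t 13.6 pos [ 0.5785 -0.024   0.0398] F [-0.9  0.1  0.2] op 0.0636
```

Gripped (63.6 mm). Pull straight out.

>>> move_arm(
  series=[
    [0.08,0,-0.005,0,0,0,-0.5],
    [0.2,0,-0.01,0,0,0,-0.5],
    [0.35,0,-0.01,0,0,0,-0.5],
    [0.5,0,-0.01,0,0,0,-0.5],
    [0.65,0,-0.02,0,0,0,-0.5],
    [0.8,0,-0.03,0,0,0,-0.5],
    [0.95,0,-0.05,0,0,0,-0.5],
    [0.95,0,-0.05,0,0,0,-0.5],
  ],
)

```text
t: 14.4
tool_pos: [0.4816, -0.026, 0.0444]
orientation: [-0.036, 3.141, -0.001]
force: [0.0, 0.2, 0.1]
opening: 0.0637
```

Run:
```python
from h import *
w=cam("wrist"); cv2.imwrite("pics/w10.png",w["frame"][:,:,::-1])
s=cam("side"); crop(s,190,180,160,120,4,"pics/s10.png")
```

```text
(no output)
```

View pics/w10.png

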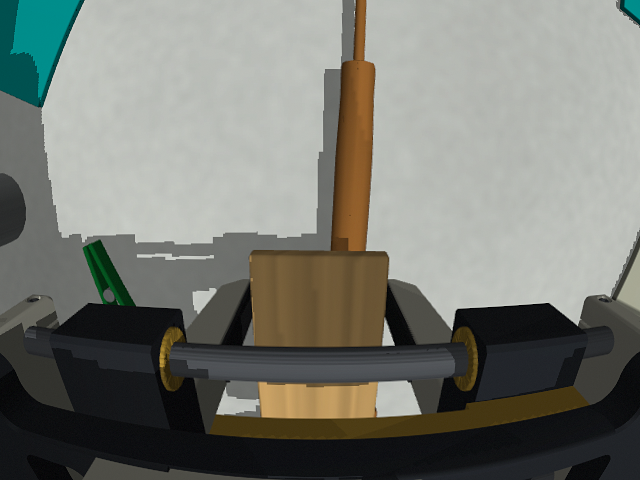

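View pics/s10.png

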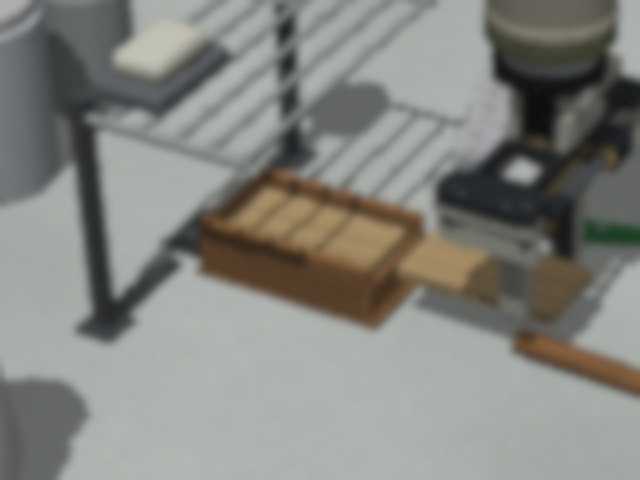

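Run:
```python
from h import *
import pickle
w=cam("wrist"); st=read_state(); Rt=R.from_rotvec(st["orientation"]).as_matrix()
zt=st["tool_pos"][2]+.0082
for u,v in [(250,256),(388,256)]: print("front rel tool",(Rt.T@(onz(w,u,v,zt)-st["tool_pos"])).round(4))
_,w7=pickle.load(open("c7.pkl","rb"))
P=np.array([onz(w7,u,v,.006)[:2] for u,v in [(577.5,57.9),(532.9,193.6),(597.1,230.4),(638.6,107.1)]]); print(P.round(4).tolist(),(P[0]+P[2])/2,P.mean(0),np.linalg.norm(np.roll(P,-1,0)-P,axis=1).round(3))
C=np.array([.465,.283]); a=np.radians(-20.2); g=C-.037*np.array([np.cos(a),np.sin(a)])
rel((*g,.12),Rdown(159.8))
```

```text
front rel tool [ 0.0232 -0.0307 -0.0082]
front rel tool [ 0.0231  0.0318 -0.0083]
[[0.366, 0.2589], [0.526, 0.2029], [0.5627, 0.3097], [0.4027, 0.3681]] [0.46431874 0.28429098] [0.46432174 0.28488435] [0.17  0.113 0.17  0.115]
shift [ 0.463  3.23  -0.755] turn [-1.000e-04  9.000e-04  1.194e-01] t 14.55 pos [ 0.4841 -0.0262  0.0449] F [0.4 0.3 0.1] op 0.0637
```

>>> move_arm(
  series=[
    [0.05,0,-0.4,0,0,0,-0.5],
    [0.1,0,-0.8,0,0,0,-0.5],
    [0.2,0.35,-0.8,0,0,0,-0.5],
    [0.2,0.7,-0.8,0,0,0,-0.5],
    [0.2,1,-0.8,0,0,0,-0.5],
    [0.2,1,-0.8,0,0,0,-0.5],
  ],
)

```text
t: 15.15
tool_pos: [0.4615, 0.0764, 0.1248]
orientation: [-0.041, 3.139, 0.001]
force: [0.2, -0.1, 0.0]
opening: 0.0639
```

>>> move_arm(
  series=[
    [0.1,0.3,0,0,0,0,-0.5],
    [0.2,0.6,0,0,0,0,-0.5],
    [0.25,0.95,0,0,0,0.04,-0.5],
    [0.25,0.95,0,0,0,0.08,-0.5],
    [0.25,0.95,0,0,0,0.118,-0.5],
    [0.25,0.95,0,0,0,0.118,-0.5],
    [0.25,0.95,0,0,0,0.118,-0.5],
  ],
)

```text
t: 15.85
tool_pos: [0.4344, 0.1674, 0.1244]
orientation: [0.539, 3.093, -0.001]
force: [0.0, -0.0, -1.0]
opening: 0.0636
```

```bash
cat >> h.py <<'E'
SC=np.array([.4645,.284]); SY=-20.
def tcp_for(C,yaw,off=.037):
    a=np.radians(yaw); return C-off*np.array([np.cos(a),np.sin(a)])
E
python3 - <<'E'
from h import *
rel((*tcp_for(SC,SY),.12),Rdown(180+SY))
w=cam("wrist"); cv2.imwrite("pics/w11.png",w["frame"][:,:,::-1])
E
```

```text
shift [0.481 1.2   0.043] turn [-0.0001  0.0006  0.0014] t 15.85 pos [0.4344 0.1674 0.1244] F [ 0. -0. -1.] op 0.0636
```

View pics/w11.png

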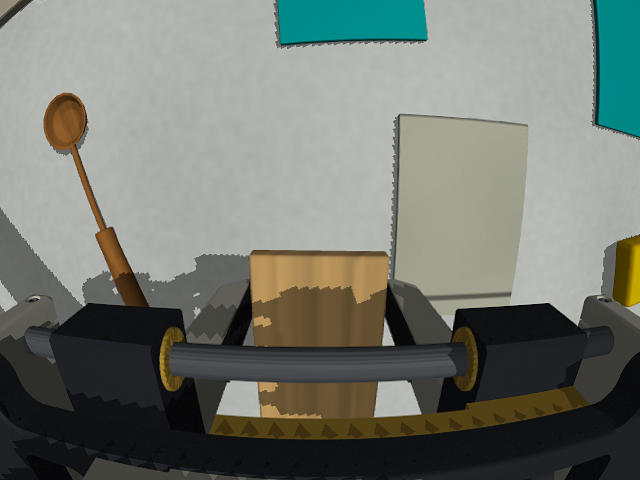

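Run:
```python
from h import *
w=cam("wrist")
im=w["frame"][95:320,370:560]; cv2.imwrite("pics/w11c.png",cv2.resize(im[:,:,::-1],None,fx=2.6,fy=2.6,interpolation=cv2.INTER_CUBIC))
import pickle; pickle.dump(w,open("w11.pkl","wb"))
```

```text
(no output)
```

View pics/w11c.png

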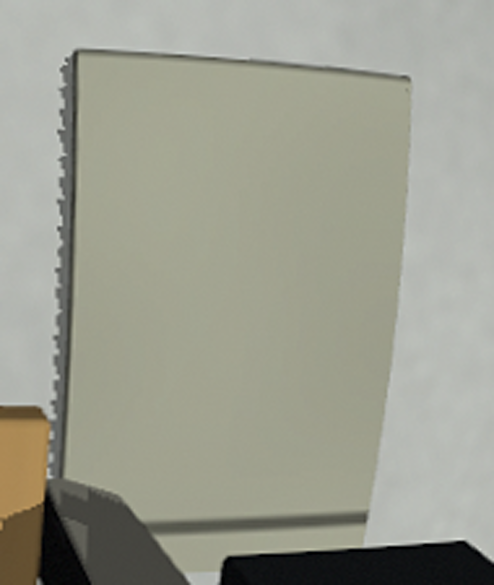

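Run:
```python
from h import *
import pickle; w=pickle.load(open("w11.pkl","rb"))
f=lambda u,v:onz(w,370+u/2.6,95+v/2.6,.006)[:2]
A=f(78,50);B=f(410,78);L=f(65,470);L2=f(73,260);Rr_=f(369,510);R2=f(398,300);E=f(200,572);E2=f(360,570)
ang=lambda v:np.degrees(np.arctan2(v[1],v[0]))
print("A",A,"B",B,np.linalg.norm(B-A),ang(B-A)-90,"left",ang(L-A),ang(L2-A),"right",ang(Rr_-B),ang(R2-B),"far",E,E2)
y=np.radians(-20); u=np.array([np.cos(y),np.sin(y)]); print("centre",(A+B)/2+.085*u, "far dist",(E-A)@u,(E2-A)@u)
```

```text
A [0.36542134 0.25915774] B [0.40335672 0.36660104] 0.11394365102572647 -19.446771506218838 left -19.32770044448272 -19.812981562144753 right -19.214654101935757 -18.984306177090325 far [0.54220254 0.25083843] [0.56701546 0.31049917]
centre [0.4642629  0.28380768] far dist 0.1689653585953784 0.17187669852077
```

```bash
sed -i 's/^SC=.*/SC=np.array([.4643,.284]); SY=-19.6/' h.py
python3 - <<'E'
from h import *
rel((*tcp_for(SC,SY),.06),Rdown(180+SY))
E
```

```text
shift [0.484 1.197 0.643] turn [-0.0001  0.0006 -0.0012] t 15.95 pos [0.4343 0.1674 0.1244] F [-0.6  0.1 -1. ] op 0.0637
```

>>> move_arm(
  series=[
    [0.15,0.3,0,0,0,0,-0.5],
    [0.3,0.65,0,0,0,0,-0.5],
    [0.4,1,0,0,0,0,-0.5],
    [0.48,1,0,0,0,0,-0.5],
    [0.48,1,0,0,0,-0.001,-0.5],
  ],
)

```text
t: 16.45
tool_pos: [0.4222, 0.2786, 0.1239]
orientation: [0.534, 3.095, -0.002]
force: [0.3, -0.7, -0.9]
opening: 0.0636
```

>>> move_arm(
  series=[
    [0,0.19,0.2,0,0,0,-0.5],
    [0,0.19,0.5,0,0,0,-0.5],
    [0,0.19,0.64,0,0,0,-0.5],
    [0,0.19,0.64,0,0,0,-0.5],
    [0,0.19,0.64,0,0,0,-0.5],
  ],
)

```text
t: 16.95
tool_pos: [0.4297, 0.2953, 0.0608]
orientation: [0.54, 3.093, -0.001]
force: [0.3, 0.5, -0.4]
opening: 0.0638
```

Run:
```python
from h import *
rel((*tcp_for(SC,SY),.0095),Rdown(180+SY))
w=cam("wrist"); cv2.imwrite("pics/w12.png",w["frame"][:,:,::-1])
```

```text
shift [0.007 0.01  0.513] turn [-0.0001  0.0006 -0.0011] t 16.95 pos [0.4297 0.2953 0.0608] F [ 0.3  0.5 -0.4] op 0.0638
```

View pics/w12.png

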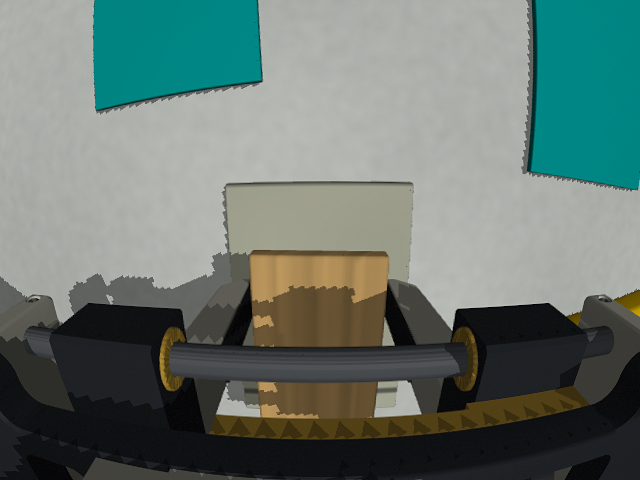

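Coaster is above the slab, centred and parallel. Lower.

>>> move_arm(
  series=[
    [0.007,0.01,0.2,0,0,-0.001,-0.5],
    [0.007,0.01,0.35,0,0,-0.001,-0.5],
    [0.007,0.01,0.45,0,0,-0.001,-0.5],
    [0.007,0.01,0.5,0,0,-0.001,-0.5],
    [0.007,0.01,0.5,0,0,-0.001,-0.5],
    [0.007,0.01,0.5,0,0,-0.001,-0.5],
  ],
)

```text
t: 17.6
tool_pos: [0.4296, 0.2974, 0.0108]
orientation: [0.534, 3.094, -0.0]
force: [-0.2, -0.6, 0.1]
opening: 0.0639
```

Run:
```python
from h import *
rel((*tcp_for(SC,SY),.008),Rdown(180+SY))
```

```text
shift [-0.002 -0.009  0.028] turn [0.0001 0.0007 0.0002] t 17.6 pos [0.4296 0.2974 0.0108] F [-0.2 -0.6  0.1] op 0.0639
```

>>> move_arm(
  series=[
    [0,-0.009,0.015,0,0,0,-0.5],
    [0,-0.009,0.022,0,0,0,-0.5],
    [0,-0.009,0.022,0,0,0,-0.5],
  ],
)

```text
t: 17.9
tool_pos: [0.4291, 0.2964, 0.0083]
orientation: [0.534, 3.094, -0.0]
force: [-0.8, -0.6, -0.9]
opening: 0.0639
```

>>> move_arm(
  series=[
    [0,0,0.008,0,0,0,-0.5],
    [0,0,0.008,0,0,0,-0.5],
  ],
)

```text
t: 18.1
tool_pos: [0.4293, 0.2965, 0.0078]
orientation: [0.534, 3.094, -0.0]
force: [-1.6, -0.4, 3.4]
opening: 0.0636
```

Contact (about 3 N). Release gently and rise.

>>> move_arm(
  series=[
    [0,0,0,0,0,0,0.6],
    [0,0,0,0,0,0,0.6],
    [0,0,0,0,0,0,0.6],
    [0,0,-0.05,0,0,0,0.6],
    [0,0,-0.3,0,0,0,0.6],
    [0,0,-0.7,0,0,0,0.6],
    [0,0,-1,0,0,0,0.6],
    [0,0,-1,0,0,0,0.6],
  ],
)

```text
t: 18.9
tool_pos: [0.432, 0.2982, 0.1132]
orientation: [0.532, 3.087, 0.008]
force: [0.5, 0.1, 0.7]
opening: 0.0743
```

>>> move_arm(
  series=[
    [-0.1,-0.3,-0.3,0,0,0,1],
    [-0.2,-0.6,-0.6,0,0,0,1],
    [-0.2,-0.95,-0.8,0,0,0,1],
    [-0.2,-1,-0.8,0,0,0,1],
  ],
)

```text
t: 19.3
tool_pos: [0.415, 0.1937, 0.1902]
orientation: [0.536, 3.089, 0.001]
force: [-0.2, -0.2, 0.0]
opening: 0.0926
```

>>> move_arm(
  series=[
    [0,-0.35,0,0,0,0,1],
    [0,-0.7,0,0,0,0,1],
    [0,-1,0,0,0,0,1],
    [0,-1,0,0,0,0,1],
  ],
)

```text
t: 19.7
tool_pos: [0.3794, 0.0994, 0.186]
orientation: [0.538, 3.095, -0.003]
force: [0.5, 0.3, -0.5]
opening: 0.093
```

Run:
```python
from h import *
import pickle
w=cam("wrist"); cv2.imwrite("pics/w13.png",w["frame"][:,:,::-1]); c=cam("scene"); crop(c,320,165,100,75,8,"pics/s13.png"); pickle.dump((c,w),open("c13.pkl","wb"))
print(read_state()["tool_pos"])
```

```text
[0.38033503 0.10137697 0.18656657]
```

View pics/w13.png

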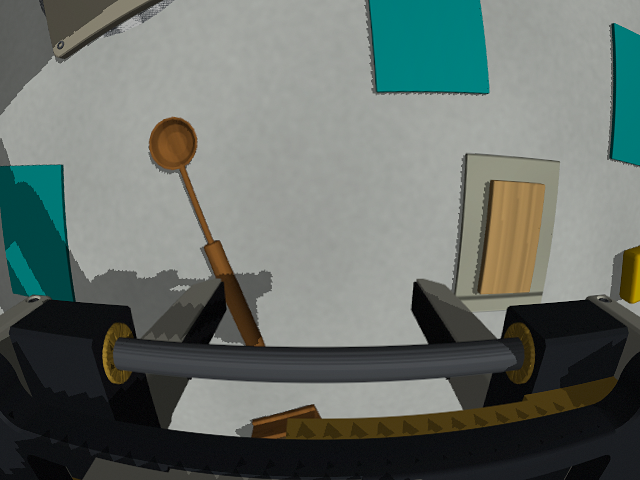

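View pics/s13.png

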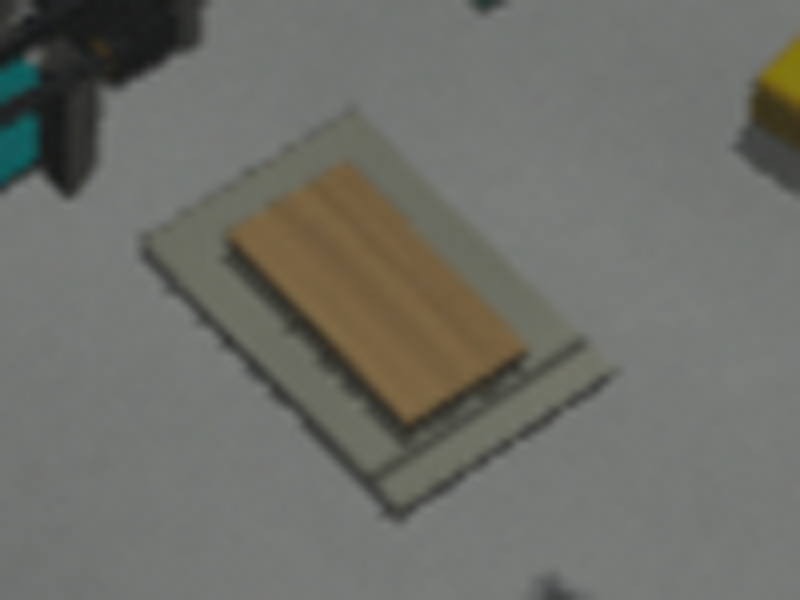

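Run:
```python
from h import *
import pickle; c,w=pickle.load(open("c13.pkl","rb"))
def Q(pts,z): return np.array([onz(c,320+u/8,165+v/8,z)[:2] for u,v in pts])
a=Q([(343,165),(229,238),(405,428),(526,353)],.016); b=Q([(352,105),(143,238),(398,515),(615,372)],.006)
for P in(a,b):
    l=(P[2]-P[1]+P[3]-P[0]); print(P.mean(0).round(4),np.degrees(np.arctan2(l[1],l[0])).round(2),np.linalg.norm(np.roll(P,-1,0)-P,axis=1).round(3))
f=lambda L,z:np.array([onz(w,u,v,z)[:2] for u,v in L])
co=f([(491,180),(545,184),(532,297),(478,293)],.016); sl=f([(467,153),(559,161)],.006); 
print("w coaster",co.mean(0),np.linalg.norm(np.roll(co,-1,0)-co,axis=1).round(3)); y=np.radians(-19.6);print("w slab",sl.mean(0)+.085*np.array([np.cos(y),np.sin(y)]))
crop(w,440,140,130,180,3.2,"pics/w13c.png")
```

```text
[0.466  0.2792] -20.61 [0.062 0.117 0.063 0.119]
[0.4655 0.2818] -20.48 [0.114 0.17  0.115 0.172]
w coaster [0.46511854 0.28404415] [0.066 0.126 0.072 0.118]
w slab [0.46398269 0.28398847]
```

View pics/w13c.png

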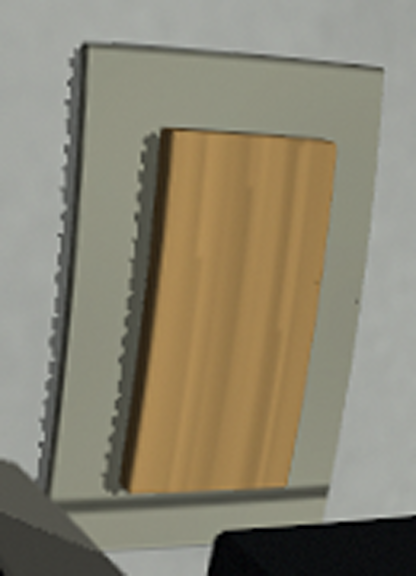

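Run:
```python
from h import *
import pickle; c,w=pickle.load(open("c13.pkl","rb"))
f=lambda L,z:np.array([onz(w,440+u/3.2,140+v/3.2,z)[:2] for u,v in L])
co=f([(171,129),(336,141),(288,487),(131,493)],.016); sl=f([(86,43),(383,69)],.006)
print(co.round(4).tolist(),co.mean(0).round(4),np.linalg.norm(np.roll(co,-1,0)-co,axis=1).round(3))
l=co[3]-co[0]+co[2]-co[1]; print(np.degrees(np.arctan2(l[1],l[0])))
y=np.radians(-19.6);u=np.array([np.cos(y),np.sin(y)]);print("slab",sl.mean(0)+.085*u,np.linalg.norm(sl[1]-sl[0]), "coaster front to slab end", (co[:2].mean(0)-sl.mean(0))@u)
```

```text
[[0.3969, 0.2752], [0.4187, 0.3349], [0.5318, 0.2946], [0.5096, 0.2352]] [0.4643 0.285 ] [0.064 0.12  0.063 0.12 ]
-19.571673248169937
slab [0.46459176 0.28425951] 0.11507178008784816 coaster front to slab end 0.024557954575084816
```

Coaster centre (0.4643,0.285), yaw −19.6°, size 64×120 — within about 1 mm of slab centre by the wrist camera (the coarser scene view says 2.6 mm). Now the bottle.

>>> move_arm(
  series=[
    [-0.15,-0.3,-0.3,0,0,0,1],
    [-0.3,-0.6,-0.4,0,0,0,1],
    [-0.45,-1,-0.4,0,0,0,1],
    [-0.5,-1,-0.4,0,0,0,1],
  ],
)

```text
t: 20.2
tool_pos: [0.3947, -0.0125, 0.2275]
orientation: [0.539, 3.093, -0.003]
force: [-0.0, 0.3, 0.9]
opening: 0.0931
```

>>> move_arm(
  series=[
    [-0.2,-0.4,0,0,0,0,1],
    [-0.4,-0.7,0,0,0,0,1],
    [-0.5,-1,0,0,0,0,1],
    [-0.5,-1,0,0,0,0,1],
  ],
)

```text
t: 20.6
tool_pos: [0.4082, -0.122, 0.2266]
orientation: [0.537, 3.095, -0.001]
force: [-0.3, 0.7, -0.3]
opening: 0.0927
```

Run:
```python
from h import *
rel((.4445,-.2657,.2),Rdown(160.4))
w=cam("wrist"); cv2.imwrite("pics/w14.png",w["frame"][:,:,::-1])
import pickle; pickle.dump(w,open("w14.pkl","wb"))
```

```text
shift [-0.826 -1.231  0.267] turn [-0.0001  0.0001 -0.0005] t 20.6 pos [ 0.4082 -0.122   0.2266] F [-0.3  0.7 -0.3] op 0.0927
```

View pics/w14.png

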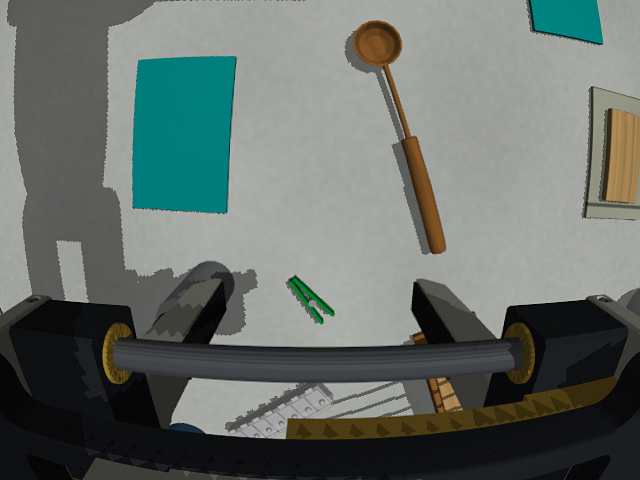

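Run:
```python
from h import *
import pickle; c,w=pickle.load(open("c7.pkl","rb")); w2=pickle.load(open("w2.pkl","rb"))
crop(w2,470,260,120,70,6,"pics/w2b.png"); crop(w,0,60,130,90,6,"pics/w7b.png")
print(proj(w,(.4445,-.2657,.14)),proj(w2,(.4445,-.2657,.14)),proj(w,(.4445,-.2657,0)))
```

```text
[  3.24800222 102.52457982] [563.29601239 293.0796933 ] [ 95.55765638 109.14518528]
```

View pics/w2b.png

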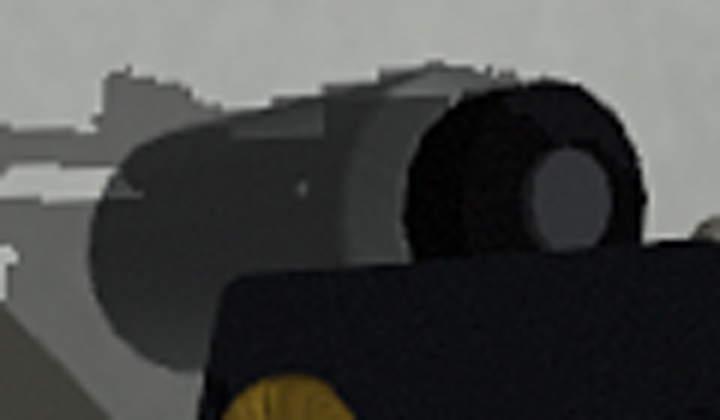

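View pics/w7b.png

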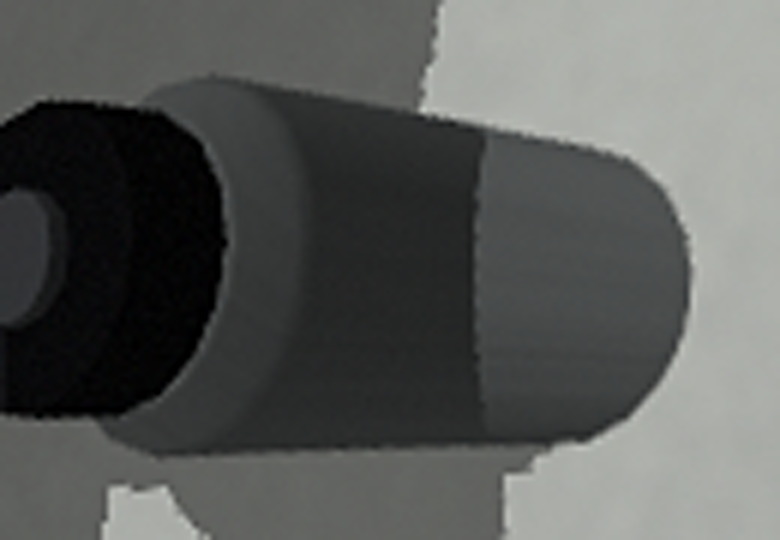

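Wrist views agree with (0.4445,−0.2657) to about a millimetre. Go above it.

>>> move_arm(
  series=[
    [-0.25,-0.35,0,0,0,0,1],
    [-0.5,-0.7,0,0,0,0,1],
    [-0.8,-1,0,0,0,0,1],
    [-0.8,-1,0,0,0,0,1],
    [-0.8,-1,0,0,0,0,1],
  ],
)

```text
t: 21.15
tool_pos: [0.4502, -0.24, 0.2265]
orientation: [-0.533, -3.096, -0.002]
force: [-0.3, 1.0, -0.2]
opening: 0.093
```

Run:
```python
from h import *
rel((.4445,-.2657,.07),Rdown(160.4))
```

```text
shift [-0.033 -0.263  1.565] turn [ 0.0004 -0.0001  0.0003] t 21.15 pos [ 0.4502 -0.24    0.2265] F [-0.3  1.  -0.2] op 0.093
```

>>> move_arm(
  series=[
    [-0.033,-0.26,0,0,0,0,1],
    [-0.033,-0.26,0.3,0,0,0,1],
    [-0.033,-0.26,0.5,0,0,0,1],
    [-0.033,-0.26,0.7,0,0,0,1],
    [-0.033,-0.26,0.7,0,0,0,1],
    [-0.033,-0.26,0.7,0,0,0,1],
  ],
)

```text
t: 21.75
tool_pos: [0.4444, -0.2656, 0.1583]
orientation: [0.531, 3.095, 0.0]
force: [-0.4, -0.3, 0.3]
opening: 0.0928
```

Run:
```python
from h import *
rel((.4445,-.2657,.07),Rdown(160.4))
w=cam("wrist"); cv2.imwrite("pics/w15.png",w["frame"][:,:,::-1])
```

```text
shift [ 0.    -0.001  0.883] turn [0.0001 0.0006 0.0007] t 21.75 pos [ 0.4444 -0.2656  0.1583] F [-0.4 -0.3  0.3] op 0.0928
```

View pics/w15.png

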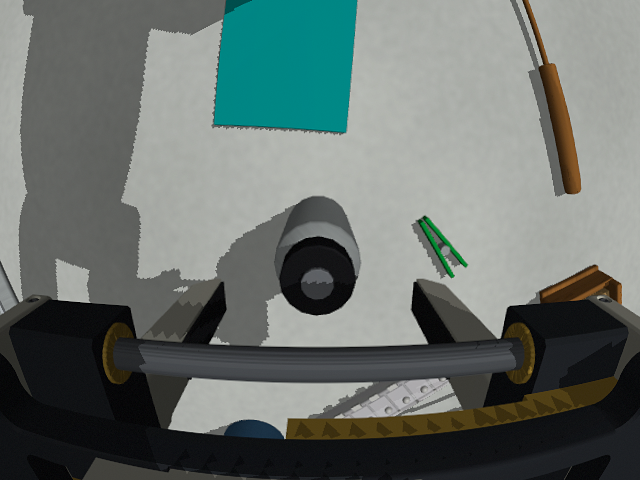

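Bottle centred between the fingers at (318,284). Lower with a stop near the end to check force.

>>> move_arm(
  series=[
    [0,0,0.25,0,0,0,1],
    [0,0,0.5,0,0,0,1],
    [0,0,0.65,0,0,0,1],
    [0,0,0.75,0,0,0,1],
    [0,0,0.75,0,0,0,1],
  ],
)

```text
t: 22.3
tool_pos: [0.4438, -0.2668, 0.0822]
orientation: [0.534, 3.095, 0.0]
force: [0.6, -0.1, -0.2]
opening: 0.093
```

>>> move_arm(
  series=[
    [0,0,0.05,0,0,0,1],
    [0,0,0.1,0,0,0,1],
    [0,0,0.1,0,0,0,1],
  ],
)

```text
t: 22.6
tool_pos: [0.4441, -0.2673, 0.0726]
orientation: [0.534, 3.094, -0.001]
force: [-0.2, 0.9, 0.1]
opening: 0.0933
```

>>> move_arm(
  series=[
    [0,0,0,0,0,0,0.4],
    [0,0,0,0,0,0,0.2],
    [0,0,0,0,0,0,0],
    [0,0,0,0,0,0,-0.5],
    [0,0,0,0,0,0,-0.5],
    [0,0,0,0,0,0,-0.5],
    [0,0,0,0,0,0,-0.5],
  ],
  squeeze=25,
)

```text
t: 23.3
tool_pos: [0.4442, -0.2673, 0.0728]
orientation: [0.534, 3.094, -0.001]
force: [-0.9, 0.2, -0.0]
opening: 0.0539
```

Run:
```python
from h import *
rel((.4445,-.2657,.07),Rdown(160.4))
```

```text
shift [0.003 0.016 0.028] turn [-0.      0.0006  0.0001] t 23.3 pos [ 0.4442 -0.2673  0.0728] F [-0.9  0.2 -0. ] op 0.0539
```

>>> move_arm(
  series=[
    [0,0,-0.1,0,0,0,-0.5],
    [0,0,-0.3,0,0,0,-0.5],
    [0,0,-0.6,0,0,0,-0.5],
    [0,0,-1,0,0,0,-0.5],
    [0,0,-1,0,0,0,-0.5],
  ],
)

```text
t: 23.8
tool_pos: [0.4468, -0.2694, 0.1797]
orientation: [0.532, 3.085, -0.008]
force: [0.9, -0.5, -2.6]
opening: 0.0536
```

>>> move_arm(
  series=[
    [0.1,0.2,0,0,0,0,-0.5],
    [0.2,0.5,0,0,0,0,-0.5],
    [0.3,0.8,0,0,0,0,-0.5],
    [0.3,1,0,0,0,0,-0.5],
  ],
)

```text
t: 24.2
tool_pos: [0.4482, -0.1609, 0.1718]
orientation: [0.534, 3.096, 0.001]
force: [0.9, -0.4, -2.5]
opening: 0.0538
```

>>> move_arm(
  series=[
    [0.1,0.3,0,0,0,0,-0.5],
    [0.2,0.6,0,0,0,0,-0.5],
    [0.3,0.9,0,0,0,0,-0.5],
    [0.3,1,0,0,0,0,-0.5],
  ],
)

```text
t: 24.6
tool_pos: [0.4537, -0.0561, 0.1719]
orientation: [0.531, 3.096, 0.001]
force: [0.3, -0.6, -2.8]
opening: 0.0537
```

>>> move_arm(
  series=[
    [0.1,0.3,0,0,0,0,-0.5],
    [0.2,0.6,0,0,0,0,-0.5],
    [0.3,0.9,0,0,0,0,-0.5],
    [0.3,1,0,0,0,0,-0.5],
  ],
)

```text
t: 25.0
tool_pos: [0.4593, 0.0475, 0.1721]
orientation: [0.531, 3.095, 0.0]
force: [0.2, -0.3, -3.0]
opening: 0.0537
```

>>> move_arm(
  series=[
    [0.1,0.3,0,0,0,0,-0.5],
    [0.2,0.6,0,0,0,0,-0.5],
    [0.3,0.9,0,0,0,0,-0.5],
    [0.3,1,0,0,0,0,-0.5],
    [0.3,1,0,0,0,0,-0.5],
  ],
)

```text
t: 25.5
tool_pos: [0.4653, 0.1501, 0.1722]
orientation: [0.531, 3.095, -0.002]
force: [0.0, -0.4, -2.3]
opening: 0.0536
```

Run:
```python
from h import *
rel((.4645,.2845,.12),Rdown(160.4))
w=cam("wrist"); cv2.imwrite("pics/w16.png",w["frame"][:,:,::-1])
```

```text
shift [0.457 1.265 0.52 ] turn [-0.0002  0.0006  0.0007] t 25.5 pos [0.4653 0.1501 0.1722] F [ 0.  -0.4 -2.3] op 0.0536
```

View pics/w16.png

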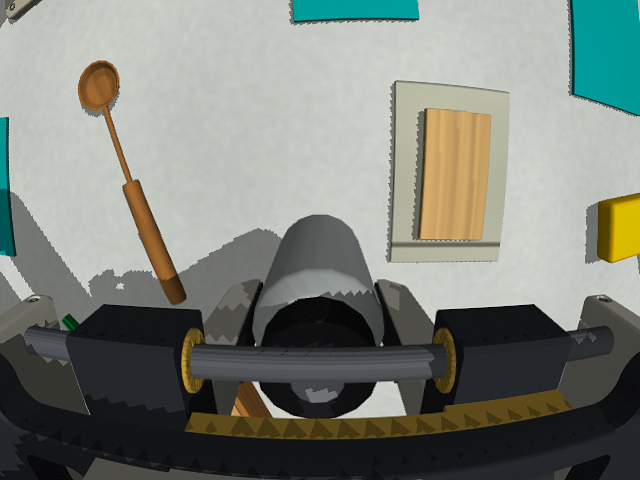

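Run:
```python
from h import *
w=cam("wrist"); st=read_state(); Rt=R.from_rotvec(st["orientation"]).as_matrix(); z=st["tool_pos"][2]
crop(w,380,70,140,200,3,"pics/w16c.png")
T=lambda u,v,h:(Rt.T@(onz(w,u,v,h)-st["tool_pos"])).round(4)
print("button",T(319,389,z+.0692),"base edge",T(320,214.5,z-.0728))
import pickle; pickle.dump(w,open("w16.pkl","wb"))
```

```text
button [-0.0033  0.001  -0.0692] base edge [0.026  0.0019 0.0728]
```

View pics/w16c.png

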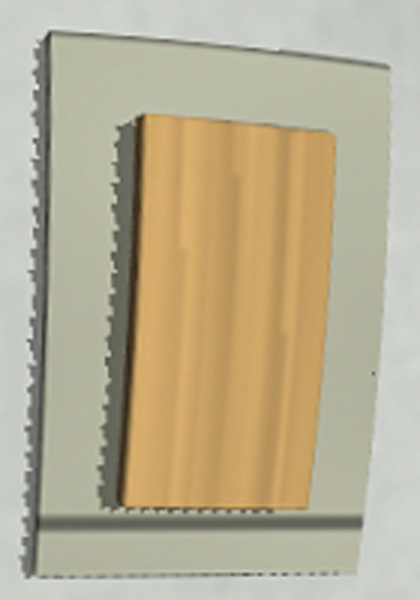

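Run:
```python
from h import *
import pickle; w=pickle.load(open("w16.pkl","rb"))
f=lambda L,z:np.array([onz(w,380+u/3,70+v/3,z)[:2] for u,v in L])
for L,z in (([(143,115),(334,132),(308,508),(124,505)],.016),([(50,32),(390,66),(358,575),(34,577)],.006)):
    P=f(L,z); l=P[3]-P[0]+P[2]-P[1]
    print(P.mean(0).round(4),np.degrees(np.arctan2(l[1],l[0])).round(2),np.linalg.norm(np.roll(P,-1,0)-P,axis=1).round(3))
rel((.4645,.2845,.12),Rdown(160.4))
```

```text
[0.4639 0.2847] -19.99 [0.063 0.119 0.063 0.118]
[0.4648 0.2849] -19.36 [0.115 0.171 0.116 0.17 ]
shift [0.461 1.278 0.519] turn [-0.0004  0.0005  0.0001] t 25.6 pos [0.4651 0.1487 0.1721] F [-0.2 -0.5 -2.4] op 0.0538
```

Coaster (0.464,0.2847) at −20.0°, slab (0.4648,0.2849) at −19.4°: good. Bring the bottle over.

>>> move_arm(
  series=[
    [0.15,0.35,0,0,0,0,-0.5],
    [0.3,0.7,0,0,0,0,-0.5],
    [0.47,1,0,0,0,0,-0.5],
    [0.47,1,0.1,0,0,0,-0.5],
    [0.47,1,0.1,0,0,0,-0.5],
  ],
)

```text
t: 26.1
tool_pos: [0.4536, 0.2585, 0.1608]
orientation: [0.533, 3.096, -0.004]
force: [-0.9, -0.4, -3.8]
opening: 0.0536
```

Run:
```python
from h import *
rel((.4635,.285,.0895),Rdown(160.2))
```

```text
shift [-0.004  0.285  0.712] turn [-0.0008  0.0002  0.0014] t 26.1 pos [0.4536 0.2585 0.1608] F [-0.9 -0.4 -3.8] op 0.0536
```

>>> move_arm(
  series=[
    [0,0.28,0,0,0,0,-0.5],
    [0,0.285,0.25,0,0,0,-0.5],
    [0,0.285,0.45,0,0,0,-0.5],
    [0,0.285,0.6,0,0,0,-0.5],
    [0,0.285,0.6,0,0,0,-0.5],
    [0,0.285,0.6,0,0,0,-0.5],
  ],
)

```text
t: 26.7
tool_pos: [0.4642, 0.2857, 0.1027]
orientation: [0.536, 3.094, -0.001]
force: [-0.2, 1.0, -2.8]
opening: 0.0536
```

Run:
```python
from h import *
rel((.4635,.285,.0895),Rdown(160.2))
w=cam("wrist"); cv2.imwrite("pics/w17.png",w["frame"][:,:,::-1])
```

```text
shift [ 0.004 -0.009  0.132] turn [-0.0001  0.0006  0.0009] t 26.7 pos [0.4642 0.2857 0.1027] F [-0.2  1.  -2.8] op 0.0536
```

View pics/w17.png

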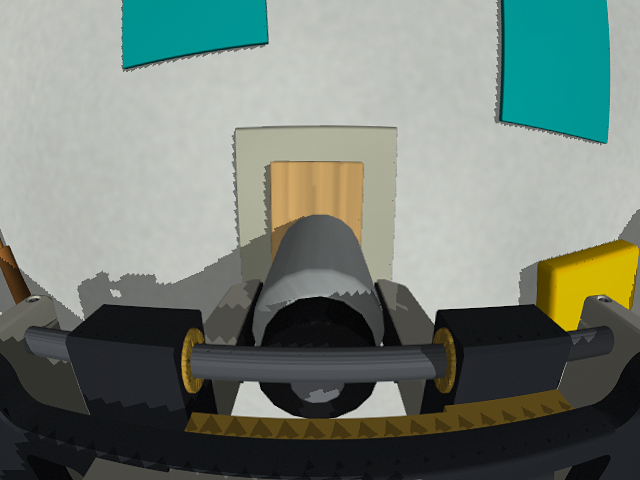

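>>> move_arm(
  series=[
    [0.004,-0.013,0.05,0,0,0,-0.5],
    [0.004,-0.013,0.1,0,0,0,-0.5],
    [0.004,-0.013,0.12,0,0,0,-0.5],
    [0.004,-0.013,0.12,0,0,0,-0.5],
    [0.004,-0.013,0.12,0,0,0,-0.5],
  ],
)

```text
t: 27.25
tool_pos: [0.463, 0.2856, 0.0904]
orientation: [0.533, 3.094, -0.001]
force: [-1.3, 0.3, -1.7]
opening: 0.0535
```

>>> move_arm(
  series=[
    [0,0,0.01,0,0,0,-0.5],
    [0,0,0.015,0,0,0,-0.5],
    [0,0,0.015,0,0,0,-0.5],
  ],
)

```text
t: 27.55
tool_pos: [0.4631, 0.2856, 0.0889]
orientation: [0.534, 3.094, -0.001]
force: [-1.0, -0.2, -3.2]
opening: 0.0535
```

>>> move_arm(
  series=[
    [0,0,0.008,0,0,0,-0.5],
    [0,0,0.008,0,0,0,-0.5],
    [0,0,0.008,0,0,0,-0.5],
  ],
)

```text
t: 27.85
tool_pos: [0.4634, 0.2856, 0.0888]
orientation: [0.534, 3.093, -0.0]
force: [-2.1, -1.5, 5.4]
opening: 0.0534
```

Contact. Ease off a touch, open, rise straight up.

>>> move_arm(
  series=[
    [0,0,-0.005,0,0,0,-0.5],
    [0,0,-0.005,0,0,0,0.3],
    [0,0,-0.005,0,0,0,0.5],
    [0,0,-0.005,0,0,0,0.8],
    [0,0,-0.005,0,0,0,0.9],
    [0,0,-0.005,0,0,0,0.9],
    [0,0,-0.005,0,0,0,0.9],
  ],
)

```text
t: 28.55
tool_pos: [0.4631, 0.2855, 0.0886]
orientation: [0.534, 3.094, -0.001]
force: [0.2, 0.8, 0.5]
opening: 0.0878
```

Run:
```python
from h import *
rel((.4635,.285,.0895),Rdown(160.2))
w=cam("wrist"); cv2.imwrite("pics/w18.png",w["frame"][:,:,::-1])
```

```text
shift [-0.006 -0.003 -0.009] turn [-0.      0.0006  0.0013] t 28.55 pos [0.4631 0.2855 0.0886] F [0.2 0.8 0.5] op 0.0878
```

View pics/w18.png

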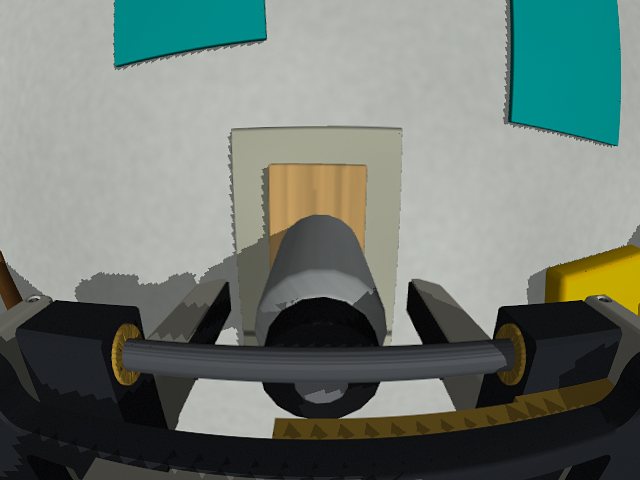

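Jaws are clear both sides; rise.

>>> move_arm(
  series=[
    [0,0,-0.1,0,0,0,1],
    [0,0,-0.3,0,0,0,1],
    [0,0,-0.6,0,0,0,1],
    [0,0,-1,0,0,0,1],
    [0,0,-1,0,0,0,1],
  ],
)

```text
t: 29.1
tool_pos: [0.4662, 0.2872, 0.1962]
orientation: [0.532, 3.085, 0.009]
force: [0.5, 0.5, 1.4]
opening: 0.093
```

>>> move_arm(
  series=[
    [0,0,-0.4,0,0,0,1],
    [0,-0.4,-0.5,0,0,0,1],
    [0,-0.8,-0.5,0,0,0,1],
    [0,-1,-0.5,0,0,0,1],
    [0,-1,-0.5,0,0,0,1],
  ],
)

```text
t: 29.6
tool_pos: [0.429, 0.1897, 0.2393]
orientation: [0.537, 3.092, -0.001]
force: [-0.4, 0.7, -0.5]
opening: 0.0928
```

>>> move_arm(
  series=[
    [0,-0.4,0,0,0,0,1],
    [0,-0.8,0,0,0,0,1],
    [0,-1,0,0,0,0,1],
    [0,-1,0,0,0,0,1],
  ],
)

```text
t: 30.0
tool_pos: [0.3957, 0.096, 0.239]
orientation: [0.537, 3.092, -0.001]
force: [0.3, -0.0, 0.0]
opening: 0.0931
```

Run:
```python
from h import *
c=cam("scene"); cv2.imwrite("pics/f1.png",c["frame"][:,:,::-1]); crop(c,320,150,100,90,7,"pics/f1c.png")
s=cam("side"); cv2.imwrite("pics/f2.png",s["frame"][:,:,::-1])
w=cam("wrist"); cv2.imwrite("pics/f3.png",w["frame"][:,:,::-1])
import pickle; pickle.dump((c,s,w),open("f.pkl","wb")); print(read_state()["tool_pos"])
```

```text
[0.3962193  0.0979731  0.23884942]
```

View pics/f1.png

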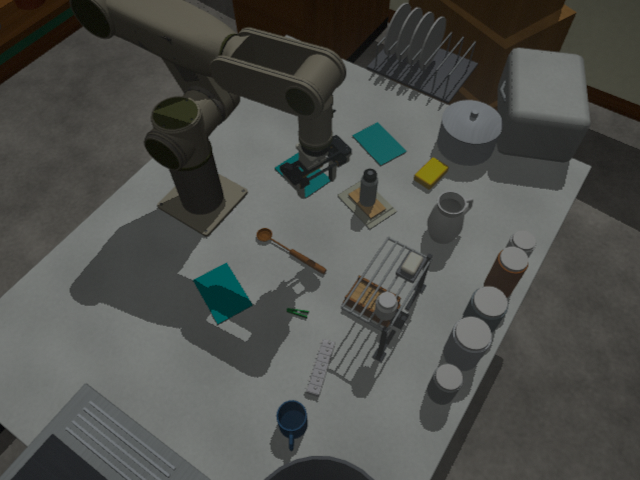

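View pics/f2.png

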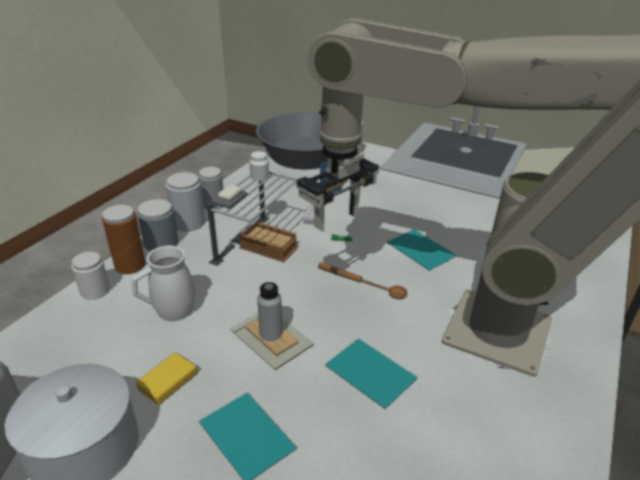

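View pics/f3.png

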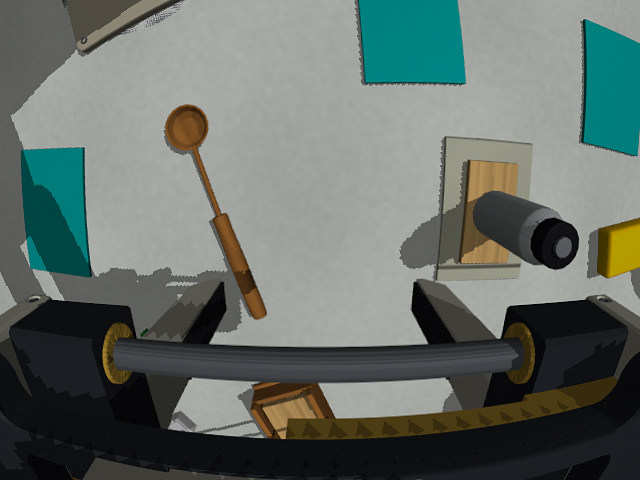

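Bottle stands upright on the coaster in all views (button at (564,247) in the wrist view). Verify numerically.

Run:
```python
from h import *
import pickle; c,s,w=pickle.load(open("f.pkl","rb"))
print("top",onz(w,564,247,.158).round(4)); print(proj(c,(.464,.2847,.157)),proj(s,(.464,.2847,.157)))
crop(c,345,155,50,60,10,"pics/f1c.png"); crop(s,220,270,110,100,6,"pics/f2c.png"); crop(w,420,120,170,170,3.5,"pics/f3c.png")
```

```text
top [0.4637 0.2874 0.158 ]
[370.11515507 172.8870359 ] [268.67295788 285.71205033]
```

View pics/f3c.png

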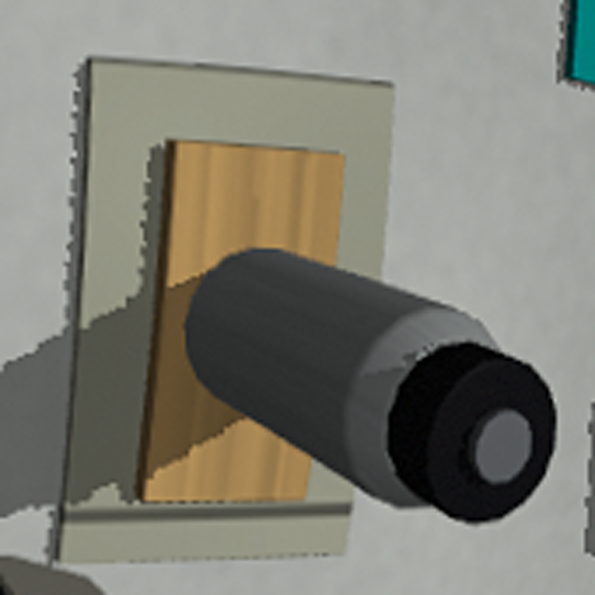

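View pics/f1c.png

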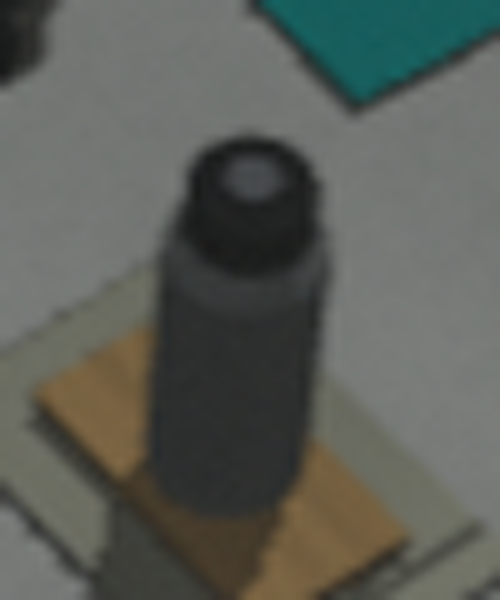

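Bottle axis is within about 3 mm of the coaster centre, and everything else looks unmoved. Hand in.

```bash
python3 -c "
from plant import *
print(close_job()); print(read_state()['t'])"
```

```text
the job is handed in; nothing more can be done
None
the job is handed in; nothing more can be done
```

The top coaster is lying flat in the middle of the grey slab with the steel bottle standing upright on it, and I handed the job in at about 30 s. I pressed on the coaster with about 9–10 N, hand leaning back under the rod, and drew it out about 48 mm. I then gripped it across its width, pulled it clear and laid it down.

**Coaster on slab:** the wrist camera puts the coaster centre at (0.464, 0.2847) with yaw −20.0°, and the slab at (0.465, 0.2849) with yaw −19.4°. That is about 1 mm and 0.6° apart. The coarser scene camera disagreed slightly and showed a 2.6 mm offset in y.

**Bottle on coaster:** it stood upright in all three camera views. The top of the bottle measured (0.464, 0.287), about 3 mm from the coaster centre.

**The rest:** the side picture taken just after the pull showed the remaining coasters still in the holder, and the other objects looked unmoved in the final pictures. The gripper was clear of everything. The highest contact force I read was about 10 N.

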